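# Turn a drained measuring cylinder right way up by way of a spring clip

### The job

The tall measuring cylinder has drained upside down on the rack. Lift it off its peg, snap it into the spring clip on the stand and let go of it there, then take it again on the other side of the clip, by its mouth end, and set it down gently, mouth up on its foot, in the empty half of the grey tray. Leave the short cylinder on its peg and the beaker standing in the tray.

Things in the scene. Friction and masses are not known exactly. Their poses are not given: they have to be found in the camera images.
- cyl_mid (a point): Centre of the tall measuring cylinder: milky-white plastic tube, 26 mm outside diameter, 190 mm long, about 55 g, with dark graduation rings, open mouth at one end, hexagon foot at the other. The point is on its axis, 95 mm from either end. Its z axis runs along the tube from foot to mouth (so it points down the slope at the start). It may be gripped firmly.
- cyl_foot (a point): Centre of the underside of the tall cylinder's foot, 95 mm from its centre against its z axis; the upper end at the start. The foot is 52 mm across its corners, 7 mm thick, and tapers into the plain tube within 18 mm.
- short_mid (a point): Centre of the short measuring cylinder (same make, 25 mm diameter, 140 mm long), upside down on the other peg, 110 mm away; it stays there. Its z axis runs from foot to mouth.
- drain_rack: Fixed draining rack of folded steel, 236 mm along x, 100 mm along y; origin on the bench under its middle. Two white pegs at x = -55 and +55 mm, either may hold the tall one. They lean 40 degrees from upright towards the rack's +y: lift a cylinder off along the lean, at least 75 mm. Pegs 17 mm in diameter, 70 mm long; bore of the cylinders 21 mm.
- clip_stand: Fixed stand of the spring clip: round weighted base 112 mm across, 14 mm high, with a thin column to the clip. Origin: centre of the base's underside; the clip is 16 mm from it along y. Axes level; seen from above its y axis is that of the clip.
- clip_head: Steel spring clip, 140 mm above the bench. Origin: on the axis of a seated tube, midway along the jaws. y is the way the tube lies: it slopes 20 degrees below level towards +y, where the foot end goes; the mouth end points up along -y. z points square out of the opening (20 degrees from upright), x across the jaws, level.
- jaw_r (a joint): Angle of the clip's +x jaw (rad): -0.04 empty, about 0 with the tube seated, larger as it spreads; the -x jaw mirrors it. Jaws are 22 mm long along the tube and reach 33 mm above its axis; lips 38 mm apart at the tips. Push the tube in along the clip's -z (about 8 N; grip firmly, 60 to 100 N) until it lies on the saddle, 13 mm below the axis; pull out along +z. Keep fingers 35 mm from the jaws' middle.
- tray: Shallow grey plastic tray, fixed, 250 mm along x, 160 mm along y, rim 18 mm high, walls and floor 4 mm thick. Origin: centre of its underside. Its -x half is empty, a beaker stands in its +x half.
- tray_spot (a point): Middle of the empty half of the tray, on its inner floor, 4 mm above the bench; axes as the tray's.
- beaker_small: Glass beaker 58 mm across, 70 mm high, standing in the tray's other half. Origin: centre of its underside. It stays standing there.

How it is judged:
On the way, in this order (a step that is already met when the one before it is completed fails the run):
1. the tall cylinder is snapped into the spring clip and let go (x of clip_head in the frame of cyl_mid between -0.005 and 0.005 m and y of clip_head in the frame of cyl_mid between -0.005 and 0.005 m and angle between the z axis of cyl_mid and the y axis of clip_head, either way round below 0.15 rad and z of clip_head in the frame of cyl_mid between -0.06 and 0.05 m and contact force between the fingers and tall_cyl below 0.1 N), for 0.2 s.
2. it is taken out of the clip, grasped on the mouth side of where the clip held it (contact force between the fingers and tall_cyl above 0.5 N and z of the grasp point in the frame of cyl_mid above 0.01 m and (x of clip_head in the frame of cyl_mid above 0.03 m or x of clip_head in the frame of cyl_mid below -0.03 m or y of clip_head in the frame of cyl_mid above 0.03 m or y of clip_head in the frame of cyl_mid below -0.03 m)), for 0.2 s.
At the end, for the whole second after the job is handed in: The tall cylinder stands mouth up on its foot (within 3.4 degrees) in the tray's empty half, its foot centre within 45 mm along x and 60 mm along y of that half's middle, let go and at rest; the short cylinder within 20 mm and the upright beaker within 30 mm of where they were (angle between cyl_mid's own z axis and vertical below 0.06 rad and height (world z) of cyl_foot below 0.012 m and x of cyl_foot in the frame of tray_spot between -0.045 and 0.05 m and y of cyl_foot in the frame of tray_spot between -0.06 and 0.06 m and contact force between the fingers and tall_cyl below 0.1 N and linear speed of tall_cyl below 0.1 m/s and distance of short_mid from where it was at the start of the episode below 0.02 m and angle between beaker_small's own z axis and vertical below 0.1 rad and distance of beaker_small from where it was at the start of the episode below 0.03 m); the robot touches nothing.
It fails at once if the tall cylinder falls or is laid on the bench (height (world z) of cyl_mid below 0.07 m).
It fails at once if the tall cylinder is dropped (moves over 0.5 m/s while not held) (contact force between the fingers and tall_cyl below 0.1 N and linear speed of tall_cyl above 0.5 m/s).
It fails at once if the tall cylinder is pressed hard on the tray (over 90 N) (contact force between tall_cyl and tray above 90 N).
It fails at once if the short cylinder is pulled off or knocked on its peg (moved over 30 mm) (distance of short_mid from where it was at the start of the episode above 0.03 m).
It fails at once if the beaker is knocked over or pushed about (moved over 40 mm) (distance of beaker_small from where it was at the start of the episode above 0.04 m or angle between beaker_small's own z axis and vertical above 0.5 rad).
It also fails if it takes over 61 s, if anything falls off the work surface, if the arm or the gripper's body presses on something with over 40 N, if the wrist force passes 120 N, or if a joint passes its speed limit or range.

### The arm

A 6-joint arm with a two-finger parallel gripper is mounted at the origin on a cart in front of the work surface, level with it; the furniture and walls round the work are solid. World frame = base frame: x ahead of the robot, y to its left, z up, the work surface at z = 0. Lengths are in m, angles in rad, forces in N, time in s.
With the tool pointing down it reaches from about 0.225 to 0.875 m from the base axis. Payload 3.4 kg.
Tool frame: the origin (TCP) lies at the very end of the fingers, on their centre line; the grasp point (between the pads) lies 19 mm behind it; z points along the fingers, y is the direction in which the jaws open and shut (so a half turn about z gives the same grasp; the last joint's range is limited). The gripper opens to 85 mm and grips with 20 to 120 N. Pads are 22 mm wide; open, the fingers measure 114 mm over their backs; the gripper's body (76 mm by 85 mm) begins 54 mm behind the grasp point. The pads swing forward as they close: fully open they stand 13 mm farther back than shut.
Start: joints at [-1.413, 0.276, 1.505, -0, 1.361, -0.121], TCP at [0.158, -0.553, 0.231] pointing down, gripper open.
Joint ranges: [-2.89, 2.89], [-0.75, 2.08], [0.22, 2.7], [-1.18, 4.32], [0.11, 2.71], [-2.7, 2.7]. Speed limits (rad/s): [2.57, 2.57, 3.14, 3.14, 3.14, 3.14].

### API

Orientations are given as a unit quaternion [w, x, y, z].
In Python, from rig import get_state, get_image, camera_model, sign_off gives the robot as it stands. The module is installed in compiled form; this text tells all that it offers.
- The arm moves only by the tool drive_tool, never from a script. Its argument "motion" is text: rows parted by semicolons, each of 7 numbers parted by spaces: the turn, a rotation vector about the tool's x, y, z in degrees, then the shift along the tool's x, y, z in m, then the opening in per cent of the stroke, from 0 (shut) to 100 (fully open). In form: wx wy wz tx ty tz hand; .... A call has 1 to 12 rows; each row shifts and turns the pose as measured when the row begins, along the tool's axes as they then stand; what a row does not reach is not made up. A row lasts 1/8 s, in which the tool goes at most 62.5 mm and 10.7 degrees, less where a joint would pass 70% of its speed; a pose out of reach is approached as far as the arm can. A call is refused whole if a number of a shift passes 0.0625 or a number of a turn 10.7, either way. A call with a gripper value outside its range is refused whole. The fingers move at their own pace and stop on an object; "newtons" is the grip in N (left out, the last holds). Time passes only in rows, so rows that do not move let the fingers close. It gives the time, the measured TCP pose, the force and the opening at its end, in the units of the state.
- get_state(): the state, without advancing time (a new reading comes with each control period).
- get_image(name): name is "scene" or "top"; returns (picture, depth): 400x640x3 uint8, red, green, blue; 400x640 float32, m along the optical axis (not along the pixel's ray), 0 where there is no reading.
- camera_model(name): a dict with "camera_matrix" (3x3 intrinsics, pixels), "D" ([k1, k2, p1, p2, k3] as OpenCV has them; the pictures are not rectified), "cam_to_world" (4x4, takes a point from camera to world coordinates). Camera axes: x right, y up, looking along -z (the intrinsics and any distortion apply to the point x, -y, -z); pixel columns grow to the right and rows downward; lengths in m; the calibration is good to about 2 mm. A picture is of the moment at which its call begins. camera_model takes no time and is no camera call.
- sign_off(): hands the job in, once; it reports no verdict.
The state is a dict: "clock": time; "qpos": joint angles; "qd": joint speeds; "effort": joint torques, N m; "position": TCP position; "ee_rot": TCP orientation; "contact_force": force on the tool from outside, world axes, zero at the start; "moment": the same for the moment, N m; "width": finger opening in m.
Only numpy, scipy, OpenCV 4.12 (cv2) and the standard library are available. Lean on these libraries where they do the work, as an engineer would, in place of code of your own. Each camera call takes 0.05 s, during which the arm holds its last target.

## Working session

There is one attempt and no reset: what is moved stays moved. The work goes in short steps, Python scripts to look and compute and a tool call to move; the robot and the scene stay as the last step left them, time stands still between calls to the robot, and variables do not carry over. Pictures are saved under pics/ and viewed, and the job is handed in when it is done.

Besides the shell and the picture viewer there is one more tool, called as name(argument=value, ...) on one line, values as JSON. drive_tool: Moves the arm, as the interface text tells. Its arguments: {"type":"object","properties":{"motion":{"type":"string"},"newtons":{"type":"number"}},"required":["motion"]}

```bash
mkdir -p pics; ls
python3 - <<'E'
from rig import *
import cv2,numpy as np
for n in("scene","top"):
    p,d=get_image(n); np.savez(f"pics/{n}0.npz",p=p,d=d); cv2.imwrite(f"pics/{n}0.png",p[:,:,::-1])
    m=camera_model(n); print(n,m)
s=get_state();print(s)
E
```

```text
pics
scene {'camera_matrix': array([[514.03060055,   0.        , 319.03518073],
       [  0.        , 514.03060055, 195.4007332 ],
       [  0.        ,   0.        ,   1.        ]]), 'D': array([0.05621367, 0.        , 0.        , 0.        , 0.        ]), 'cam_to_world': array([[-0.88596737,  0.33545267, -0.32020825,  0.04376293],
       [-0.46369487, -0.65120381,  0.60076674,  0.99583965],
       [-0.00699203,  0.68073865,  0.732493  ,  1.351537  ],
       [ 0.        ,  0.        ,  0.        ,  1.        ]])}
top {'camera_matrix': array([[376.26606797,   0.        , 321.56911757],
       [  0.        , 376.26606797, 201.4810848 ],
       [  0.        ,   0.        ,   1.        ]]), 'D': array([-0.01315695,  0.        ,  0.        ,  0.        ,  0.        ]), 'cam_to_world': array([[-0.01984212,  0.99543   , -0.09340991,  0.45243245],
       [-0.99979193, -0.01931291,  0.00656622,  0.02874286],
       [ 0.0047322 ,  0.09352076,  0.99560608,  1.38001711],
       [ 0.        ,  0.        ,  0.        ,  1.        ]])}
{'clock': 0.1, 'qpos': array([-1.41298868e+00,  2.76517796e-01,  1.50603170e+00,  2.49760405e-06,
        1.36070722e+00, -1.20975845e-01]), 'qd': array([-0.00072055,  0.00057137, -0.00347628,  0.00030948,  0.000791  ,
        0.00016977]), 'effort': array([ 9.47734807e-04, -4.17699838e+01, -2.46405333e+01, -1.54187142e-04,
        5.78054940e-03,  9.55122232e-06]), 'position': array([ 0.15816409, -0.55231287,  0.23052415]), 'ee_rot': array([-8.31909749e-04,  9.90300384e-01,  1.38940478e-01, -1.41007644e-05]), 'contact_force': array([-0.49864042,  0.11178781, -0.9184383 ]), 'moment': array([ 0.01936113, -0.03007329, -0.07087553]), 'width': 0.08537226525665095}
```

View pics/scene0.png

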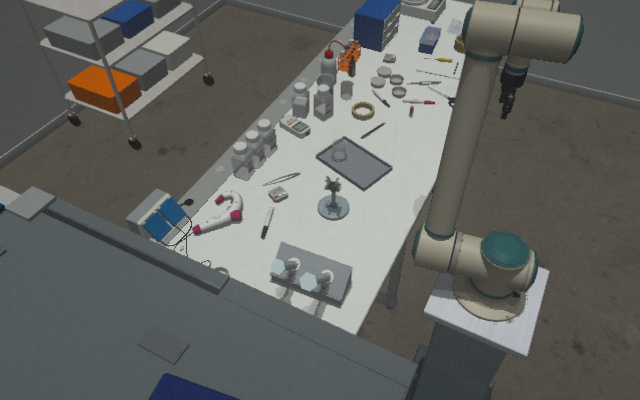

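View pics/top0.png

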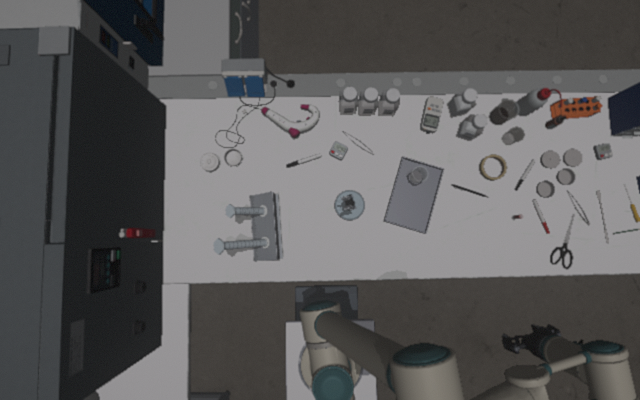

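The scene view shows the rack at about (312,275), the stand at (333,205) and the tray at (353,162). The top view shows the rack at (265,227), the stand at (349,205) and the tray at (414,195). I'll zoom in next.

```bash
cat > h.py <<'E'
import numpy as np,cv2
from rig import camera_model
from scipy.spatial.transform import Rotation as R
def ray(n,uv):
    m=camera_model(n);K=m["camera_matrix"];T=m["cam_to_world"]
    q=cv2.undistortPoints(np.array(uv,float).reshape(-1,1,2),K,m["D"]).reshape(-1,2)
    d=np.c_[q[:,0],-q[:,1],-np.ones(len(q))]
    return T[:3,3],d@T[:3,:3].T,T
def onz(n,uv,z):
    o,d,_=ray(n,uv); return o+d*((z-o[2])/d[:,2])[:,None]
def cloud(n,d,box=None):
    H,W=d.shape;u,v=np.meshgrid(np.arange(W),np.arange(H))
    o,r,_=ray(n,np.c_[u.ravel(),v.ravel()])
    return (o+r*d.reshape(-1,1)).reshape(H,W,3)
def proj(n,P):
    m=camera_model(n);T=np.linalg.inv(m["cam_to_world"]);P=np.atleast_2d(P)
    c=P@T[:3,:3].T+T[:3,3]; c=c*[1,-1,-1]
    return cv2.projectPoints(c.reshape(-1,1,3),np.zeros(3),np.zeros(3),m["camera_matrix"],m["D"])[0].reshape(-1,2)
def crop(p,x0,y0,x1,y1,f,name):
    cv2.imwrite(name,cv2.resize(p[y0:y1,x0:x1,::-1],None,fx=f,fy=f,interpolation=cv2.INTER_CUBIC))
E
python3 - <<'E'
from h import *
t=np.load("pics/top0.npz");s=np.load("pics/scene0.npz")
crop(t["p"],205,150,455,270,3,"pics/tc.png")
crop(s["p"],255,130,400,310,3.3,"pics/sc.png")
for n,a in(("top",t),("scene",s)):
    print(n,(a["d"]==0).mean()); C=cloud(n,a["d"])
    np.save(f"pics/{n}_C.npy",C)
C=np.load("pics/top_C.npy")
for uv in[(265,185),(330,250),(349,190),(400,200),(232,212),(220,245),(255,243),(257,211),(275,230),(260,255),(418,177),(150,200),(100,200),(165,150)]: print(uv,C[uv[1],uv[0]].round(3))
E
```

```text
top 0.00417578125
scene 0.04301953125
(265, 185) [ 0.647  0.228 -0.001]
(330, 250) [ 0.404 -0.008 -0.004]
(349, 190) [ 0.621 -0.081  0.015]
(400, 200) [ 0.582 -0.27   0.001]
(232, 212) [0.537 0.308 0.178]
(220, 245) [0.433 0.335 0.218]
(255, 243) [0.436 0.247 0.108]
(257, 211) [0.544 0.241 0.098]
(275, 230) [0.479 0.181 0.093]
(260, 255) [0.393 0.24  0.045]
(418, 177) [ 0.667 -0.341 -0.002]
(150, 200) [0.586 0.594 0.128]
(100, 200) [0.558 0.597 0.41 ]
(165, 150) [ 0.787  0.602 -0.003]
```

View pics/tc.png

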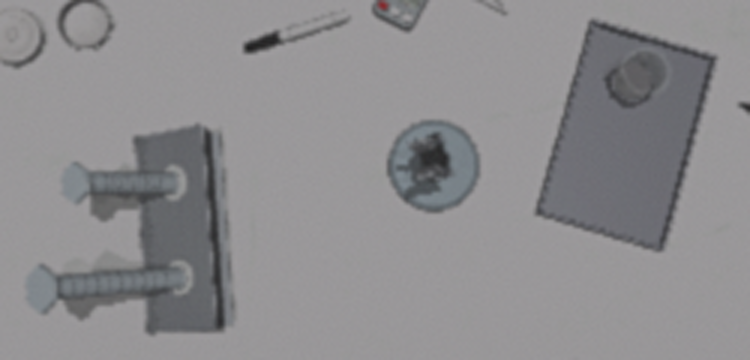

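View pics/sc.png

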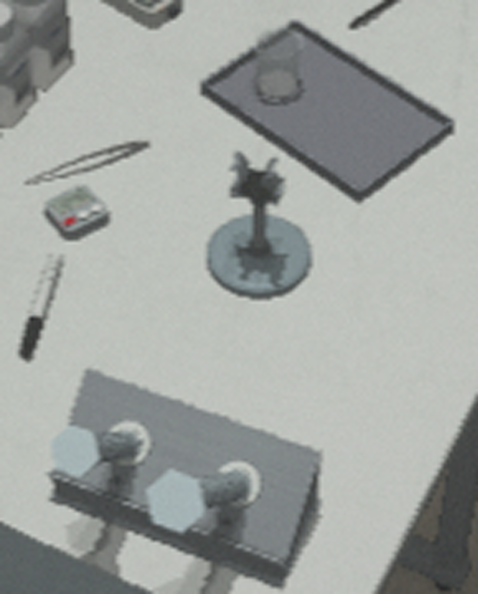

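Run:
```python
from h import *
t=np.load("pics/top0.npz");s=np.load("pics/scene0.npz")
for n,a in(("top",t),("scene",s)):
    C=np.load(f"pics/{n}_C.npy").reshape(-1,3); rgb=a["p"].reshape(-1,3)
    b=np.hypot(C[:,0]-.585,C[:,1]+.08)<.1
    for lo,hi in((.008,.022),(.022,.1),(.1,.2)):
        m=b&(C[:,2]>lo)&(C[:,2]<hi); print(n,"stand",lo,m.sum(),C[m].mean(0).round(4),C[m].min(0).round(3),C[m].max(0).round(3))
    # cylinders: bench-normal points above
    for nm,x0,x1 in(("tall",.38,.485),("short",.5,.6)):
        m=(C[:,0]>x0)&(C[:,0]<x1)&(C[:,1]>.2)&(C[:,1]<.4)&(C[:,2]>.105)&(C[:,2]<.3)
        P=C[m];print(n,nm,len(P),P.min(0).round(3),P.max(0).round(3))
        c=P.mean(0);w=np.linalg.svd(P-c)[2][0];print(c.round(3),(w*np.sign(w[2])).round(3))
    m=(C[:,0]>.35)&(C[:,0]<.62)&(C[:,1]>.12)&(C[:,1]<.3)&(C[:,2]>.01)&(C[:,2]<.1)
    P=C[m];print(n,"rack",P.min(0).round(3),P.max(0).round(3)); print(cv2.minAreaRect((P[:,:2]*1000).astype(np.float32)))
```

```text
top stand 0.008 484 [ 0.5645 -0.0812  0.0122] [ 0.515 -0.135  0.008] [ 0.622 -0.025  0.021]
top stand 0.022 4 [ 0.583  -0.0811  0.095 ] [ 0.566 -0.091  0.089] [ 0.597 -0.067  0.098]
top stand 0.1 150 [ 0.5644 -0.0687  0.1384] [ 0.54  -0.091  0.101] [ 0.593 -0.043  0.174]
top tall 385 [0.406 0.243 0.105] [0.455 0.361 0.224]
[0.433 0.308 0.173] [-0.037  0.684  0.729]
top short 248 [0.521 0.247 0.105] [0.564 0.332 0.186]
[0.543 0.294 0.15 ] [-0.04   0.701  0.712]
top rack [0.375 0.175 0.01 ] [0.614 0.28  0.099]
((493.21728515625, 227.785888671875), (236.39450073242188, 91.9731674194336), 3.3676462173461914)
scene stand 0.008 472 [ 0.5591 -0.0768  0.013 ] [ 0.506 -0.136  0.008] [ 0.663 -0.024  0.022]
scene stand 0.022 71 [ 0.5601 -0.0775  0.0547] [ 0.53  -0.088  0.022] [ 0.588 -0.066  0.099]
scene stand 0.1 164 [ 0.5583 -0.0655  0.1357] [ 0.535 -0.094  0.101] [ 0.587 -0.043  0.176]
scene tall 340 [0.4   0.241 0.105] [0.45  0.363 0.225]
[0.424 0.328 0.192] [0.035 0.692 0.721]
scene short 241 [0.517 0.249 0.105] [0.561 0.339 0.187]
[0.538 0.306 0.158] [0.082 0.709 0.7  ]
scene rack [0.368 0.163 0.01 ] [0.61  0.279 0.1  ]
((485.7256774902344, 225.4571075439453), (245.30319213867188, 101.23628234863281), 5.817107677459717)
```

Run:
```python
from h import *
t=np.load("pics/top0.npz");s=np.load("pics/scene0.npz")
crop(t["p"],325,180,375,230,12,"pics/tclip.png")
crop(s["p"],305,165,360,225,10,"pics/sclip.png")
for n,a in(("top",t),("scene",s)):
    C=np.load(f"pics/{n}_C.npy")
    b=(np.hypot(C[...,0]-.563,C[...,1]+.08)<.08)&(C[...,2]>.1)&(C[...,2]<.2)
    P=C[b]
    r=np.where(b.any(1))[0];c=np.where(b.any(0))[0]
    print(n,r[0],r[-1],c[0],c[-1])
    Z=np.where(b,(C[...,2]*1000),0).astype(int)[r[0]:r[-1]+1,c[0]:c[-1]+1]
    for z in Z: print(" ".join("%3d"%x if x else "  ." for x in z))
    for lo in(.145,.155,.165):
        Q=P[P[:,2]>lo]; print(lo,len(Q),Q.mean(0).round(4)); print(cv2.minAreaRect((Q[:,:2]*1000).astype(np.float32)))
```

```text
top 195 210 341 355
  .   .   .   .   .   .   . 102 115 122 122 122   .   .   .
  .   .   . 173 166 170 113 120 123 125 120 123   .   .   .
164 168 169 167 172 168 167 137 139 118 123 118   .   .   .
164 165 166 163 167 162 159 161 149 123 130 123   .   .   .
  . 155 158 156 160 154 153 153 150 132 130 129   .   .   .
  .   . 152 150 149 146 124 124 124 127 122 132   .   .   .
  .   .   .   . 118 121 126 125 127 129 131 130 122   .   .
  .   .   .   . 125 123 125 121 127 132 128 126 129 100   .
  .   .   .   . 118 121 129 124 125 129 126 129 128   .   .
  .   .   .   . 122 121 123 127 120 128 127 125 132   .   .
  .   .   .   .   . 126 149 150 156 159 148 129 131 121   .
  .   .   .   . 152 156 156 159 168 162 139 141 120 121   .
  .   .   . 154 155 164 164 167 173 136 136 134 131 126 123
  .   .   . 164 165 170 171 171 173 124 126 123 119 123 126
  .   .   . 167   . 165 113 119 117 118 119 118   .   .   .
  .   .   .   .   .   . 109 112   . 112   .   .   .   .   .
0.145 56 [ 0.5637 -0.0583  0.1614]
((562.4652709960938, -59.981422424316406), (41.933860778808594, 27.20783042907715), 1
[... 1115 characters left out ...]
3 132 118 118   .
103 113 111 113 123 118 121 117 129 124 122 119 115 125 116 118   .
  . 110 109 110 116 116 119 123 117 115 124 119 119 124 121 113   .
  .   .   .   .   .   .   . 100 110 110 111 122 117 112 119   .   .
  .   .   .   .   .   .   .   .   .   .   .   .   . 113 115   .   .
0.145 52 [ 0.5598 -0.0576  0.1618]
((556.6412353515625, -59.0063362121582), (43.01618194580078, 24.301528930664062), 17.815237045288086)
0.155 41 [ 0.5595 -0.0573  0.1647]
((556.6412353515625, -59.0063362121582), (43.01618194580078, 24.301528930664062), 17.815237045288086)
0.165 21 [ 0.5618 -0.0566  0.1691]
((555.8975830078125, -56.54994201660156), (43.04024887084961, 19.404037475585938), 17.37818717956543)
```

View pics/tclip.png

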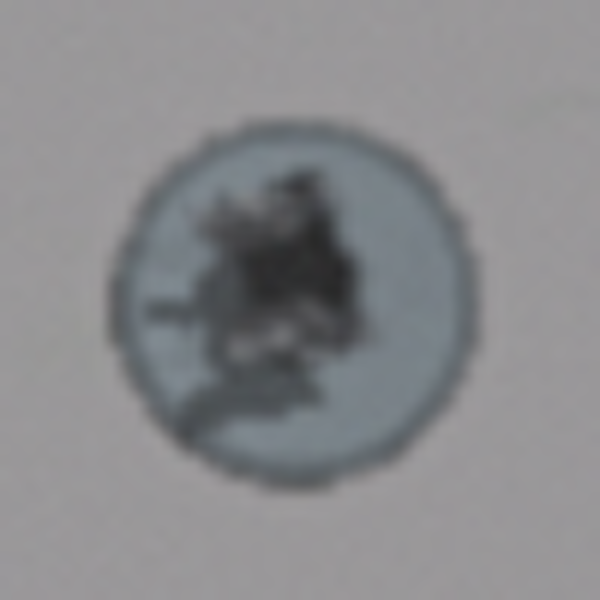

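View pics/sclip.png

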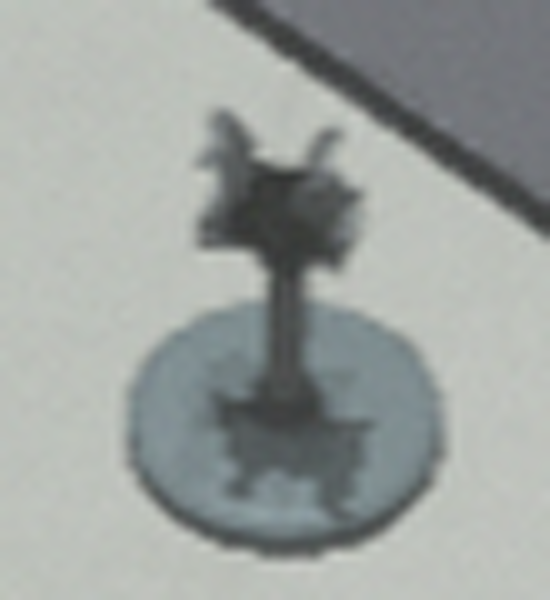

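Run:
```python
from h import *
t=np.load("pics/top0.npz");s=np.load("pics/scene0.npz")
for n,a in(("top",t),("scene",s)):
    C=np.load(f"pics/{n}_C.npy")
    b=(np.hypot(C[...,0]-.563,C[...,1]+.08)<.08)
    P=C[b&(C[...,2]>.147)&(C[...,2]<.2)]
    A=P[P[:,0]>.562 if n=="top" else P[:,0]>.558];B=P[P[:,0]<.562 if n=="top" else P[:,0]<.558]
    A=A.mean(0);B=B.mean(0);d=A-B;print(n,A.round(4),B.round(4),"yaw",np.degrees(np.arctan2(d[1],d[0])),np.linalg.norm(d),(A+B)/2)
    # base ellipse by mask z 
    img=a["p"]; lab=cv2.cvtColor(img,cv2.COLOR_RGB2HSV)
    u0,v0={"top":(349,205),"scene":(333,208)}[n]
    sat=lab[...,1].astype(int)
    sub=np.zeros(sat.shape,np.uint8); sub[v0-35:v0+35,u0-35:u0+35]=1
    m=((sat>28)&(sub>0)).astype(np.uint8)
    m=cv2.morphologyEx(m,cv2.MORPH_CLOSE,np.ones((9,9)))
    cs=max(cv2.findContours(m,0,1)[0],key=cv2.contourArea)
    h=cv2.convexHull(cs).reshape(-1,2)
    Q=onz(n,h,.012)[:,:2].astype(np.float32)
    (cx,cy),r=cv2.minEnclosingCircle(Q); e=np.c_[2*Q,np.ones(len(Q))]; x=np.linalg.lstsq(e,(Q**2).sum(1),rcond=None)[0]
    print("circle",x[:2],np.sqrt(x[2]+x[0]**2+x[1]**2),cx,cy,r)
    # tray: dark rim hull
    u0,v0={"top":(414,195),"scene":(353,162)}[n]
    W=60;g=cv2.cvtColor(img,cv2.COLOR_RGB2GRAY);sub[:]=0;sub[v0-W+15:v0+W-15,u0-W+15:u0+W-15]=1
    m=((g<135)&(sub>0)).astype(np.uint8)
    m=cv2.morphologyEx(m,cv2.MORPH_OPEN,np.ones((3,3)))
    cs=max(cv2.findContours(m,0,1)[0],key=cv2.contourArea)
    Q=onz(n,cv2.convexHull(cs).reshape(-1,2),.018)[:,:2]
    r=cv2.minAreaRect((Q*1000).astype(np.float32));print("tray",r,cv2.boxPoints(r).tolist())
```

```text
top [ 0.5765 -0.0552  0.1615] [ 0.5479 -0.0619  0.162 ] yaw 13.28038363966458 0.02943890714159482 [ 0.56222565 -0.0585558   0.16171357]
circle [ 0.56732024 -0.08098709] 0.050296013037829046 0.5675684213638306 -0.08007483929395676 0.05141138285398483
tray ((600.008056640625, -316.38104248046875), (165.51527404785156, 253.92747497558594), 72.02163696289062) [[453.69976806640625, -355.9095458984375], [695.228759765625, -434.2862548828125], [746.3163452148438, -276.8525390625], [504.787353515625, -198.475830078125]]
scene [ 0.5707 -0.0556  0.1624] [ 0.5413 -0.0608  0.1625] yaw 10.162678493293786 0.029924104745182444 [ 0.55601804 -0.05819664  0.16247177]
circle [ 0.56220649 -0.078192  ] 0.05295827000153565 0.5627707839012146 -0.07800767570734024 0.05406742915511131
tray ((592.6404418945312, -309.3456726074219), (171.35269165039062, 260.01409912109375), 72.16636657714844) [[442.6415100097656, -351.09002685546875], [690.161865234375, -430.720458984375], [742.639404296875, -267.601318359375], [495.1190185546875, -187.97088623046875]]
```

Clip yaw comes out at about 12°, with the head near (0.561, −0.065, 0.14). The two cameras differ by about 5 mm, so I'll check them against the gripper. Now moving towards the rack side.

drive_tool(motion="0 0 0 .035 -.044 -.014 100;0 0 0 .035 -.044 -.014 100;0 0 0 .035 -.044 -.014 100;0 0 0 .035 -.044 -.014 100;0 0 0 .035 -.044 -.014 100;0 0 0 .035 -.044 -.014 100;0 0 0 .035 -.044 -.014 100;0 0 0 .035 -.044 -.014 100;0 0 0 .035 -.044 -.014 100;0 0 0 .035 -.044 -.014 100", newtons=80)

```text
clock: 1.35
position: [0.3783, -0.0207, 0.3728]
ee_rot: [-0.004, 0.991, 0.134, 0.001]
contact_force: [0.8, -0.3, 0.3]
width: 0.0855
```

Run:
```python
from rig import *
s=get_state()
for k in("clock","qpos","position","ee_rot","width"):print(k,s[k])
```

```text
clock 1.35
qpos [-0.24726604 -0.08328791  1.57527885  0.00860777  1.6505731   1.05573084]
position [ 0.37825007 -0.0206797   0.37276884]
ee_rot [-0.00416312  0.99099401  0.13383656  0.00114519]
width 0.08548500538319218
```

```bash
cat >> h.py <<'E'
from rig import get_state
def rot():
    q=get_state()["ee_rot"]; return R.from_quat([q[1],q[2],q[3],q[0]])
def plan(pos,Rt,n,hand,rotfirst=None):
    """rows to go to TCP pos with rotation Rt in n rows"""
    s=get_state();p=np.array(s["position"]);r=rot()
    w=(r.inv()*Rt).as_rotvec();k=n if rotfirst is None else rotfirst
    print("from",p.round(4),"turn deg",np.degrees(np.linalg.norm(w)).round(1),"dist",np.linalg.norm(pos-p).round(4), "per row",(np.linalg.norm(pos-p)/n).round(4))
    dp=(np.array(pos)-p)/n; out=[]
    for i in range(n):
        wr=np.degrees(w/k) if i<k else np.zeros(3)
        t=r.inv().apply(dp)
        out.append(" ".join(f"{x:.1f}" for x in wr)+" "+" ".join(f"{x:.4f}" for x in t)+f" {hand}")
        if i<k: r=r*R.from_rotvec(w/k)
    print(";".join(out))
def mat(x,y,z): return R.from_matrix(np.c_[x,y,z])
E
python3 - <<'E'
from h import *
t=np.load("pics/top0.npz");s=np.load("pics/scene0.npz")
yw=np.radians(3.4); a=np.array([-np.sin(yw)*np.sin(np.radians(40)),np.cos(yw)*np.sin(np.radians(40)),np.cos(np.radians(40))])
e1=np.array([np.cos(yw),np.sin(yw),0]); e2=np.cross(a,e1)
for n in("top","scene"):
    C=np.load(f"pics/{n}_C.npy").reshape(-1,3)
    for nm,x0,x1 in(("tall",.38,.485),("short",.5,.6)):
        m=(C[:,0]>x0)&(C[:,0]<x1)&(C[:,1]>.2)&(C[:,1]<.4)&(C[:,2]>.105)&(C[:,2]<.3)
        P=C[m]; q=np.c_[P@a,P@e1,P@e2]
        top=np.percentile(q[:,0],98)
        f=q[q[:,0]>top-.006]; 
        print(n,nm,"axial top",top, "foot e1 range",f[:,1].min(),f[:,1].max(),"e2",f[:,2].min(),f[:,2].max(),len(f), "med axial",np.median(f[:,0]))
        b=q[(q[:,0]<top-.03)]; 
        for lo in np.arange(top-.11,top-.03,.02):
            g=b[(b[:,0]>lo)&(b[:,0]<lo+.02)]
            if len(g)>5: print("  ",(lo-top).round(3),len(g),"e1",g[:,1].min().round(4),g[:,1].max().round(4),"e2",g[:,2].min().round(4),g[:,2].max().round(4))
print(e2)
E
```

```text
top tall axial top 0.36613335695339816 foot e1 range 0.4251269812967802 0.4748490904346117 e2 0.0871987549876435 0.1323644398440174 120 med axial 0.36403118671552037
   -0.11 44 e1 0.439 0.4634 e2 0.0956 0.1119
   -0.09 37 e1 0.438 0.461 e2 0.0953 0.1106
   -0.07 40 e1 0.4389 0.4624 e2 0.0974 0.1098
   -0.05 44 e1 0.438 0.4634 e2 0.0977 0.1137
top short axial top 0.3167911196101771 foot e1 range 0.5392142787406798 0.5816587129307609 e2 0.08776965617780627 0.12738175293958176 90 med axial 0.3142865173237199
   -0.11 10 e1 0.5512 0.5683 e2 0.0953 0.1039
   -0.09 34 e1 0.5484 0.5725 e2 0.0959 0.1091
   -0.07 39 e1 0.5485 0.5724 e2 0.0934 0.1111
   -0.05 39 e1 0.5485 0.572 e2 0.095 0.1094
scene tall axial top 0.3685174415639801 foot e1 range 0.4195236919185184 0.46956056659617 e2 0.08734941586780978 0.1315804211955901 160 med axial 0.3647301439524016
   -0.11 17 e1 0.4323 0.4514 e2 0.0972 0.1185
   -0.09 19 e1 0.4324 0.448 e2 0.0965 0.1164
   -0.07 14 e1 0.4326 0.4425 e2 0.0978 0.115
scene short axial top 0.32004740664708853 foot e1 range 0.5355873223450165 0.5776842904912053 e2 0.09008983736670119 0.12831034728646873 86 med axial 0.31596518586961975
   -0.11 6 e1 0.5429 0.5539 e2 0.0962 0.1045
   -0.09 26 e1 0.5432 0.5592 e2 0.0959 0.118
   -0.07 21 e1 0.5456 0.5632 e2 0.0973 0.1183
   -0.05 11 e1 0.5457 0.5518 e2 0.0996 0.1127
[-0.04543132  0.76469607 -0.64278761]
```

```bash
cat >> h.py <<'E'
yw=np.radians(3.4); A=np.array([-np.sin(yw)*np.sin(np.radians(40)),np.cos(yw)*np.sin(np.radians(40)),np.cos(np.radians(40))])
E1=np.array([np.cos(yw),np.sin(yw),0]); E2=np.cross(A,E1)
RP=mat(A,E1,E2)
E
python3 - <<'E'
from h import *
G=A*.3195+E1*.4475+E2*.109; print(G)
plan(G+E2*(.019-.11),RP,12,100,9)
E
```

```text
[0.42958052 0.31490063 0.17468735]
from [ 0.3783 -0.0207  0.3728] turn deg 90.2 dist 0.3055 per row 0.0255
3.7 4.6 -8.1 0.0103 -0.0201 0.0118 100;3.7 4.6 -8.1 0.0119 -0.0176 0.0140 100;3.7 4.6 -8.1 0.0130 -0.0149 0.0160 100;3.7 4.6 -8.1 0.0135 -0.0119 0.0180 100;3.7 4.6 -8.1 0.0135 -0.0088 0.0197 100;3.7 4.6 -8.1 0.0129 -0.0056 0.0213 100;3.7 4.6 -8.1 0.0117 -0.0024 0.0225 100;3.7 4.6 -8.1 0.0099 0.0006 0.0234 100;3.7 4.6 -8.1 0.0077 0.0034 0.0240 100;0.0 0.0 0.0 0.0051 0.0059 0.0242 100;0.0 0.0 0.0 0.0051 0.0059 0.0242 100;0.0 0.0 0.0 0.0051 0.0059 0.0242 100
```

drive_tool(motion="3.7 4.6 -8.1 0.0103 -0.0201 0.0118 100;3.7 4.6 -8.1 0.0119 -0.0176 0.0140 100;3.7 4.6 -8.1 0.0130 -0.0149 0.0160 100;3.7 4.6 -8.1 0.0135 -0.0119 0.0180 100;3.7 4.6 -8.1 0.0135 -0.0088 0.0197 100;3.7 4.6 -8.1 0.0129 -0.0056 0.0213 100;3.7 4.6 -8.1 0.0117 -0.0024 0.0225 100;3.7 4.6 -8.1 0.01 0 0.0234 100;3.7 4.6 -8.1 0.0077 0.0034 0.0240 100")

```text
clock: 2.48
position: [0.4146, 0.1939, 0.2686]
ee_rot: [-0.31, 0.597, 0.678, 0.296]
contact_force: [-0.2, 0.2, 0.3]
width: 0.0855
```

Run:
```python
from h import *
G=A*.3195+E1*.4475+E2*.109
print(get_state()["qpos"].round(3))
plan(G+E2*(.019-.11),RP,5,100)
```

```text
[-0.352  0.167  1.916  0.778  1.548 -0.701]
from [0.4146 0.1939 0.2686] turn deg 3.6 dist 0.0653 per row 0.0131
-0.2 -0.2 0.7 0.0006 0.0047 0.0122 100;-0.2 -0.2 0.7 0.0007 0.0047 0.0122 100;-0.2 -0.2 0.7 0.0008 0.0046 0.0122 100;-0.2 -0.2 0.7 0.0008 0.0046 0.0122 100;-0.2 -0.2 0.7 0.0009 0.0045 0.0122 100
```

drive_tool(motion="-0.2 -0.2 0.7 0.0007 0.0047 0.0122 100;-0.2 -0.2 0.7 0.0007 0.0047 0.0122 100;-0.2 -0.2 0.7 0.0008 0.0046 0.0122 100;-0.2 -0.2 0.7 0.0008 0.0046 0.0122 100;-0.2 -0.2 0.7 0.0009 0.0045 0.0122 100;0 0 0 0 0 0 100")

```text
clock: 3.22
position: [0.434, 0.2486, 0.2309]
ee_rot: [-0.307, 0.627, 0.657, 0.285]
contact_force: [-0.4, 0.0, -0.8]
width: 0.0855
```

Run:
```python
from h import *
from rig import get_image
s=get_state();p=s["position"];r=rot();print(s["qpos"].round(3))
for n in("top","scene"):
    im,d=get_image(n); np.savez(f"pics/{n}1.npz",p=im,d=d)
    im=im.copy(); print(n,"tcp px",proj(n,p),"back tips",proj(n,p+r.apply([[0,.0427,-.013],[0,-.0427,-.013]])))
    u,v=proj(n,p)[0].astype(int); crop(im,u-40,v-40,u+40,v+40,7,f"pics/{n}1.png")
G=A*.3195+E1*.4475+E2*.109
plan(G+E2*(.019-.11),RP,2,100)
```

```text
[-0.217  0.209  1.954  0.841  1.38  -0.609]
top tcp px [[247.44597295 244.35174574]] back tips [[249.43975755 229.97079187]
 [250.94526604 258.42024904]]
scene tcp px [[322.2047032  249.01238066]] back tips [[309.45090202 239.41340088]
 [338.16254531 249.57749857]]
from [0.4343 0.248  0.2312] turn deg 0.8 dist 0.0034 per row 0.0017
-0.0 0.2 -0.3 -0.0001 -0.0004 -0.0017 100;-0.0 0.2 -0.3 -0.0001 -0.0004 -0.0017 100
```

View pics/top1.png

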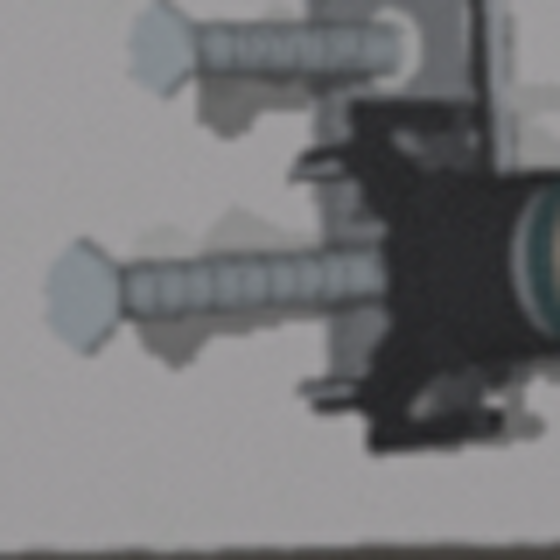

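View pics/scene1.png

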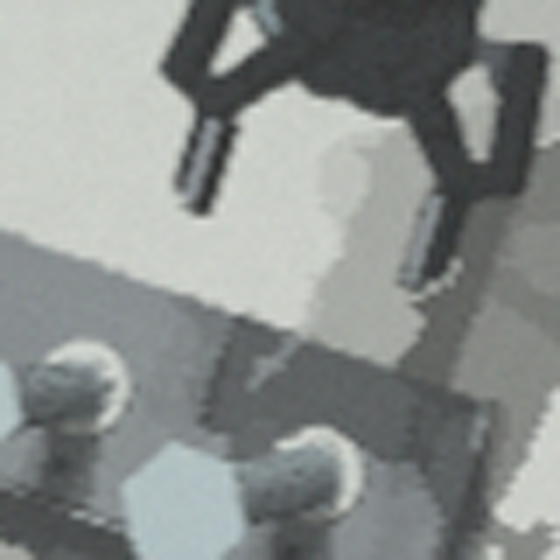

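The gripper midline falls between the two cameras' estimates: top reads about 2.7 mm high in x and scene a few mm low. Their mean is therefore sound, and the fingers straddle the tall tube. Closing in.

Run:
```python
from h import *
G=A*.3195+E1*.4475+E2*.109
plan(G+E2*.019,RP,6,100)
```

```text
from [0.4343 0.248  0.2312] turn deg 0.8 dist 0.1067 per row 0.0178
-0.0 0.1 -0.1 0.0001 -0.0001 0.0178 100;-0.0 0.1 -0.1 0.0001 -0.0001 0.0178 100;-0.0 0.1 -0.1 0.0001 -0.0001 0.0178 100;-0.0 0.1 -0.1 0.0000 -0.0001 0.0178 100;-0.0 0.1 -0.1 0.0000 -0.0001 0.0178 100;-0.0 0.1 -0.1 -0.0000 -0.0001 0.0178 100
```

drive_tool(motion="0 0.1 -0.1 0 0 0.018 100;0 0.1 -0.1 0 0 0.018 100;0 0.1 -0.1 0 0 0.018 100;0 0.1 -0.1 0 0 0.018 100;0 0.1 -0.1 0 0 0.018 100;0 0.1 -0.1 0 0 0.018 100")

```text
clock: 4.08
position: [0.4335, 0.3303, 0.1611]
ee_rot: [-0.305, 0.623, 0.658, 0.293]
contact_force: [-0.7, -0.0, -0.6]
width: 0.0852
```

Run:
```python
from h import *
G=A*.3195+E1*.4475+E2*.109
plan(G+E2*.019,RP,1,100)
```

```text
from [0.4335 0.3303 0.1611] turn deg 0.5 dist 0.005 per row 0.005
0.5 -0.1 0.0 0.0007 -0.0048 -0.0014 100
```

drive_tool(motion="0 0 0 0 -0.004 0 100;0 0 0 0 -0.001 0 100;0 0 0 0 0 0 20;0 0 0 0 0 0 20;0 0 0 0 0 0 20;0 0 0 0 0 0 20", newtons=80)

```text
clock: 4.82
position: [0.4287, 0.33, 0.1613]
ee_rot: [-0.305, 0.622, 0.658, 0.294]
contact_force: [0.8, -0.7, 0.3]
width: 0.0241
```

Run:
```python
from h import *
G=A*.3195+E1*.4475+E2*.109
s=get_state();print(s["width"],s["contact_force"])
plan(G+E2*.019,RP,1,100)
```

```text
0.024083904350569414 [ 0.82684575 -0.66252743  0.33891866]
from [0.4287 0.33   0.1613] turn deg 0.6 dist 0.0013 per row 0.0013
0.5 -0.1 0.1 0.0005 -0.0000 -0.0012 100
```

drive_tool(motion="0 0 0 0 0 0 0;0 0 0 0 0 0 0", newtons=80)

```text
clock: 5.08
position: [0.4288, 0.3299, 0.1614]
ee_rot: [-0.305, 0.622, 0.658, 0.294]
contact_force: [-0.1, 0.1, 0.0]
width: 0.0238
```

Run:
```python
from h import *
from rig import get_image
s=get_state();p=s["position"];r=rot();print(s["width"],s["contact_force"],s["moment"])
for n in("top","scene"):
    im,d=get_image(n); np.savez(f"pics/{n}2.npz",p=im,d=d)
    u,v=proj(n,p)[0].astype(int); crop(im,u-40,v-40,u+40,v+40,7,f"pics/{n}2.png")
```

```text
0.023824246256715434 [-0.05202277  0.11025032  0.03632721] [-0.37392225 -0.07580516 -0.00367821]
```

View pics/top2.png

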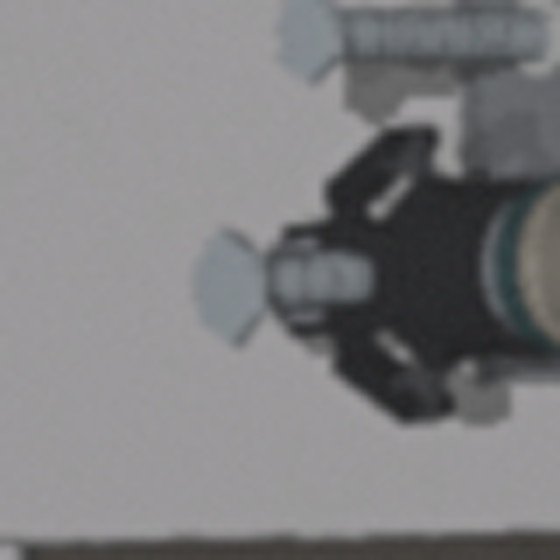

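View pics/scene2.png

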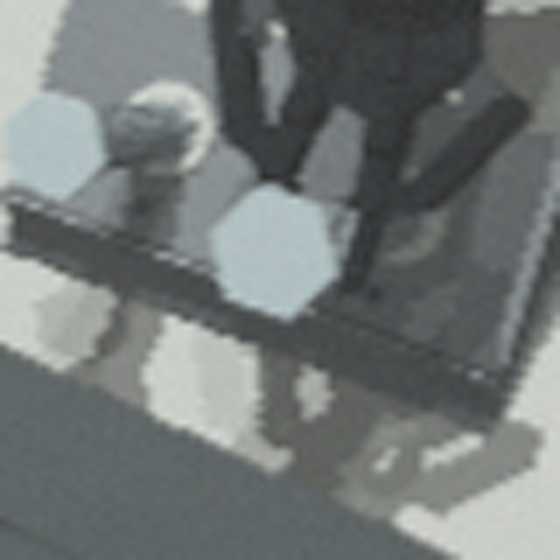

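Both views show the tall tube held just below its foot taper, with the fingers clear of the short cylinder. Lifting along the lean (tool +x).

drive_tool(motion="0 0 0 0.01 0 0 0;0 0 0 0.015 0 0 0;0 0 0 0.018 0 0 0;0 0 0 0.018 0 0 0")

```text
clock: 5.68
position: [0.4258, 0.3704, 0.2093]
ee_rot: [-0.306, 0.623, 0.658, 0.292]
contact_force: [-0.4, 0.9, -0.8]
width: 0.0242
```

Run:
```python
from h import *
G=A*.3195+E1*.4475+E2*.109
s=get_state();print(s["width"],s["contact_force"],s["qpos"].round(2))
plan(G+E2*.019+A*.1,RP,3,0)
```

```text
0.024192600472671914 [-0.39062602  0.90568816 -0.81133101] [ 0.05  0.24  1.99  0.99  1.17 -0.54]
from [0.4258 0.3704 0.2093] turn deg 0.5 dist 0.0377 per row 0.0126
0.2 -0.0 -0.0 0.0126 0.0001 -0.0004 0;0.2 -0.0 -0.0 0.0126 0.0001 -0.0004 0;0.2 -0.0 -0.0 0.0126 0.0001 -0.0004 0
```

drive_tool(motion="0 0 0 0.013 0 0 0;0 0 0 0.013 0 0 0;0 0 0 0.013 0 0 0")

```text
clock: 6.05
position: [0.4233, 0.3973, 0.2413]
ee_rot: [-0.306, 0.623, 0.658, 0.292]
contact_force: [0.6, -0.1, -0.4]
width: 0.0236
```

```bash
cat >> h.py <<'E'
yc=np.radians(12);c20,s20=np.cos(np.radians(20)),np.sin(np.radians(20))
XC=np.array([np.cos(yc),np.sin(yc),0]);hy=np.array([-np.sin(yc),np.cos(yc),0])
YC=c20*hy-[0,0,s20];ZC=s20*hy+[0,0,c20]
O=np.array([.5615,-.065,.14]); RC=mat(YC,XC,-ZC)
E
python3 - <<'E'
from h import *
s=get_state();print(s["contact_force"],s["position"])
from scipy.spatial.transform import Slerp
Rm=Slerp([0,1],R.concatenate([rot(),RC]))(.35)
plan(np.array([.42,.31,.36]),Rm,5,0)
print(O+.046*YC+ZC*.066)
E
```

```text
[ 0.58831001 -0.10957812 -0.36973249] [0.42331851 0.39726496 0.24132156]
from [0.4233 0.3973 0.2413] turn deg 24.7 dist 0.1473 per row 0.0295
0.2 -4.9 -0.6 0.0070 -0.0015 -0.0286 0;0.2 -4.9 -0.6 0.0046 -0.0015 -0.0291 0;0.2 -4.9 -0.6 0.0021 -0.0016 -0.0294 0;0.2 -4.9 -0.6 -0.0004 -0.0017 -0.0294 0;0.2 -4.9 -0.6 -0.0029 -0.0018 -0.0293 0
[ 0.54781958 -0.00063868  0.18628679]
```

drive_tool(motion="0.2 -4.9 -0.6 0.012 -0.0015 -0.0286 0;0.2 -4.9 -0.6 0.0046 -0.0015 -0.0291 0;0.2 -4.9 -0.6 0.0021 -0.0016 -0.0294 0;0.2 -4.9 -0.6 0 -0.0017 -0.0294 0;0.2 -4.9 -0.6 -0.0029 -0.0018 -0.0293 0")

```text
clock: 6.68
position: [0.4173, 0.3122, 0.3671]
ee_rot: [-0.155, 0.653, 0.726, 0.148]
contact_force: [0.9, -0.3, -0.9]
width: 0.0236
```

Run:
```python
from h import *
s=get_state();print(s["contact_force"],s["qpos"].round(2))
plan(O+.046*YC+ZC*.11,RC,10,0,8)
```

```text
[ 0.94108233 -0.33577969 -0.92719095] [0.21 0.05 1.54 0.43 1.5  0.08]
from [0.4173 0.3122 0.3671] turn deg 45.0 dist 0.3529 per row 0.0353
0.1 -5.6 -0.8 -0.0340 0.0094 -0.0002 0;0.1 -5.6 -0.8 -0.0340 0.0090 0.0031 0;0.1 -5.6 -0.8 -0.0336 0.0085 0.0064 0;0.1 -5.6 -0.8 -0.0330 0.0081 0.0096 0;0.1 -5.6 -0.8 -0.0320 0.0077 0.0128 0;0.1 -5.6 -0.8 -0.0307 0.0073 0.0158 0;0.1 -5.6 -0.8 -0.0291 0.0069 0.0187 0;0.1 -5.6 -0.8 -0.0272 0.0066 0.0214 0;0.0 0.0 0.0 -0.0251 0.0063 0.0240 0;0.0 0.0 0.0 -0.0251 0.0063 0.0240 0
```

drive_tool(motion="0.1 -5.6 -0.8 -0.0340 0.0094 0 0;0.1 -5.6 -0.8 -0.0340 0.0090 0.0031 0;0.1 -5.6 -0.8 -0.0336 0.0085 0.0064 0;0.1 -5.6 -0.8 -0.0330 0.0081 0.0096 0;0.1 -5.6 -0.8 -0.0320 0.0077 0.0128 0;0.1 -5.6 -0.8 -0.0307 0.0073 0.0158 0;0.1 -5.6 -0.8 -0.0291 0.0069 0.0187 0;0.1 -5.6 -0.8 -0.0272 0.0066 0.0214 0;0 0 0 -0.0251 0.0063 0.0240 0")

```text
clock: 7.8
position: [0.5361, 0.042, 0.2488]
ee_rot: [0.147, 0.617, 0.765, -0.111]
contact_force: [0.1, 0.7, -1.4]
width: 0.024
```

Run:
```python
from h import *
s=get_state();print(s["contact_force"],s["qpos"].round(2))
plan(O+.046*YC+ZC*.08,RC,3,0)
```

```text
[ 0.09880482  0.6984136  -1.44171892] [ 0.19  0.22  1.61 -0.38  1.32  0.08]
from [0.5361 0.042  0.2488] turn deg 1.4 dist 0.0632 per row 0.0211
0.2 0.4 0.0 -0.0063 0.0006 0.0201 0;0.2 0.4 0.0 -0.0064 0.0007 0.0201 0;0.2 0.4 0.0 -0.0065 0.0008 0.0200 0
```

drive_tool(motion="0.2 0.4 0 -0.0063 0.0006 0.0201 0;0.2 0.4 0 -0.0064 0.0007 0.0201 0;0.2 0.4 0 -0.0065 0.0008 0.0200 0;0 0 0 0 0 0 0")

```text
clock: 8.3
position: [0.5461, 0.0039, 0.1962]
ee_rot: [0.133, 0.622, 0.764, -0.109]
contact_force: [0.7, 0.0, -0.6]
width: 0.0239
```

Run:
```python
from h import *
from rig import get_image
s=get_state();p=s["position"];r=rot();print(s["width"],s["contact_force"],s["qpos"].round(3))
plan(O+.046*YC+ZC*.08,RC,1,0)
for n in("top","scene"):
    im,d=get_image(n); np.savez(f"pics/{n}3.npz",p=im,d=d)
    u,v=proj(n,O)[0].astype(int); crop(im,u-40,v-40,u+40,v+40,7,f"pics/{n}3.png")
```

```text
0.02391647684765004 [ 0.73554293  0.03307514 -0.61306678] [ 0.105  0.256  1.679 -0.37   1.196  0.034]
from [0.5461 0.0039 0.1962] turn deg 0.4 dist 0.0033 per row 0.0033
-0.1 -0.3 -0.2 -0.0011 0.0007 -0.0030 0
```

View pics/top3.png

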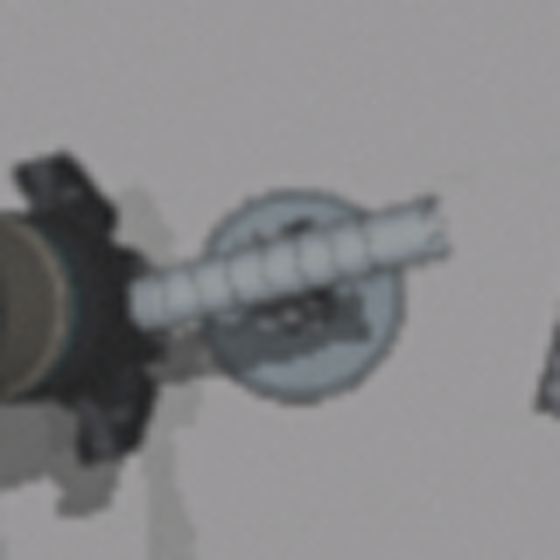

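View pics/scene3.png

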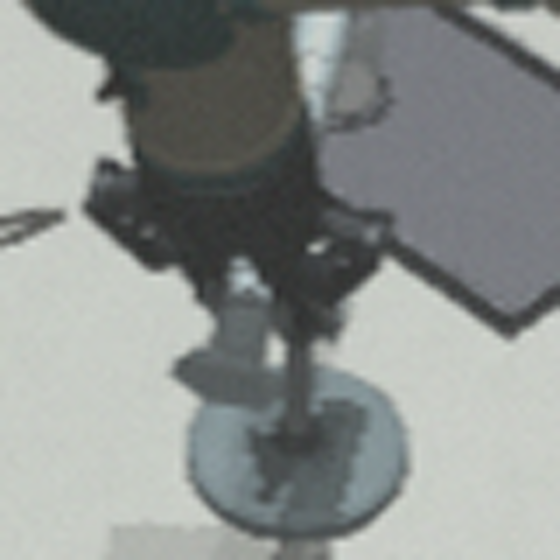

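```bash
cat > tube.py <<'E'
from h import *
import sys
f=sys.argv[1]
a=np.load(f);C=cloud("top",a["d"]).reshape(-1,3)
Ot=np.array([.564,-.0657,.14])
q=(C-Ot)@np.c_[XC,YC,ZC]
z0=float(sys.argv[2])
m=(np.abs(q[:,0])<.03)&(q[:,1]<.02)&(q[:,1]>-.15)&(np.abs(q[:,2]-z0)<.03)
P=q[m];print(len(P),"x rng",P[:,0].min(),P[:,0].max(),"y min",P[:,1].min())
for lo in np.arange(-.12,.02,.02):
    g=P[(P[:,1]>lo)&(P[:,1]<lo+.02)]
    if len(g)>8:print(lo.round(2),len(g),"mid x",((g[:,0].min()+g[:,0].max())/2).round(4),"mean",g[:,0].mean().round(4),"z top",np.percentile(g[:,2],95).round(4))
E
python3 tube.py pics/top3.npz .112
python3 - <<'E'
from h import *
s=get_state();q=(s["position"]-O)@np.c_[XC,YC,ZC];print("tcp in clip (O mean)",q)
E
```

```text
325 x rng -0.01423712373569573 0.012052218222973508 y min -0.09481906857167462
-0.1 50 mid x -0.0015 mean -0.0015 z top 0.1077
-0.08 59 mid x -0.0009 mean -0.0018 z top 0.1087
-0.06 55 mid x -0.0012 mean -0.0018 z top 0.1069
-0.04 54 mid x -0.0018 mean -0.0023 z top 0.1085
-0.02 54 mid x -0.0009 mean -0.0021 z top 0.1073
0.0 53 mid x -0.0015 mean -0.0023 z top 0.108
tcp in clip (O mean) [0.00034803 0.04708514 0.07861729]
```

Fit check: in the top view the tube lies parallel to the clip, about 1.5 mm to −x, with its centre at the clip. Shifting +1 mm along tool y and lowering.

drive_tool(motion="0 0 0 0 0.001 0.02 0;0 0 0 0 0 0.02 0;0 0 0 0 0 0.015 0;0 0 0 0 0 0 0", newtons=90)

```text
clock: 8.9
position: [0.5545, -0.0105, 0.1488]
ee_rot: [0.137, 0.621, 0.765, -0.104]
contact_force: [0.3, -0.1, -1.1]
width: 0.0242
```

```bash
cat > st.py <<'E'
from h import *
s=get_state();q=(s["position"]-O)@np.c_[XC,YC,ZC];print("tcp in clip",q.round(4),"force clip",(s["contact_force"]@np.c_[XC,YC,ZC]).round(1),s["width"])
print("turn err",np.degrees((rot().inv()*RC).as_rotvec()).round(2))
E
python3 st.py
```

```text
tcp in clip [0.0045 0.0485 0.027 ] force clip [ 0.3  0.3 -1.1] 0.024195683226603357
turn err [ 0.56 -0.24 -0.26]
```

drive_tool(motion="0.5 -0.2 -0.2 -0.001 -0.003 0 0;0 0 0 0 0 0 0")

```text
clock: 9.15
position: [0.5525, -0.0115, 0.1506]
ee_rot: [0.136, 0.62, 0.765, -0.108]
contact_force: [-0.2, 0.0, -0.9]
width: 0.0237
```

```bash
python3 st.py
```

```text
tcp in clip [0.0023 0.0473 0.0285] force clip [-0.2  0.4 -0.8] 0.02374867258755426
turn err [ 0.17 -0.01 -0.07]
```

drive_tool(motion="0 0 0 0 -0.001 0.008 0;0 0 0 0 0 0.008 0;0 0 0 0 0 0.007 0")

```text
clock: 9.52
position: [0.5534, -0.0196, 0.1289]
ee_rot: [0.137, 0.62, 0.765, -0.108]
contact_force: [-2.1, 1.2, 1.3]
width: 0.0237
```

```bash
python3 st.py
```

```text
tcp in clip [0.0016 0.0471 0.0054] force clip [-1.8  1.1  1.8] 0.023738038129068318
turn err [ 0.26  0.01 -0.1 ]
```

drive_tool(motion="0 0 0 0 0 0.006 0;0 0 0 0 0 0.006 0")

```text
clock: 9.78
position: [0.556, -0.0235, 0.119]
ee_rot: [0.138, 0.62, 0.765, -0.106]
contact_force: [-0.2, 8.2, 12.5]
width: 0.0238
```

```bash
python3 st.py
```

```text
tcp in clip [ 0.0032  0.0464 -0.0055] force clip [ 1.5  3.3 14.5] 0.023836955880108573
turn err [ 0.49  0.06 -0.15]
```

drive_tool(motion="0 0 0 0 -0.001 0.005 0;0 0 0 0 0 0.005 0")

```text
clock: 10.02
position: [0.5568, -0.0271, 0.1099]
ee_rot: [0.139, 0.62, 0.765, -0.105]
contact_force: [-0.6, 0.4, 0.7]
width: 0.0238
```

```bash
python3 st.py
```

```text
tcp in clip [ 0.0033  0.046  -0.0153] force clip [-0.5  0.2  0.8] 0.023807688580302334
turn err [ 0.63  0.1  -0.16]
```

drive_tool(motion="0 0 0 0 -0.001 0.002 0;0 0 0 0 0 0.002 0")

```text
clock: 10.28
position: [0.5554, -0.0289, 0.1051]
ee_rot: [0.138, 0.62, 0.765, -0.106]
contact_force: [-4.5, 7.4, 11.5]
width: 0.0241
```

```bash
python3 st.py
```

```text
tcp in clip [ 0.0016  0.0463 -0.0202] force clip [-2.9  3.7 13.6] 0.024063850098232867
turn err [ 0.52  0.06 -0.17]
```

drive_tool(motion="0 0 0 0 0.001 -0.001 0;0 0 0 0 0 0 0")

```text
clock: 10.52
position: [0.5556, -0.0285, 0.1058]
ee_rot: [0.138, 0.62, 0.765, -0.107]
contact_force: [-0.5, 0.1, 1.7]
width: 0.0242
```

```bash
python3 st.py;python3 - <<'E'
from h import *
from rig import get_image
for n in("top",):
    im,d=get_image(n); np.savez(f"pics/{n}4.npz",p=im,d=d)
    u,v=proj(n,O)[0].astype(int); crop(im,u-40,v-40,u+40,v+40,7,f"pics/{n}4.png")
E
python3 tube.py pics/top4.npz .01
```

```text
tcp in clip [ 0.0018  0.0464 -0.0195] force clip [-0.5 -0.4  1.6] 0.024194870191173282
turn err [ 0.42  0.05 -0.18]
346 x rng -0.023241075526005538 0.02471239122468908 y min -0.09617971585437043
-0.1 48 mid x 0.0008 mean 0.001 z top 0.0151
-0.08 50 mid x 0.0011 mean 0.0003 z top 0.0139
-0.06 46 mid x 0.0014 mean 0.0005 z top 0.0145
-0.04 44 mid x 0.0008 mean 0.0002 z top 0.0136
-0.02 86 mid x 0.001 mean 0.0005 z top 0.0313
0.0 72 mid x 0.0007 mean 0.0012 z top 0.031
```

View pics/top4.png

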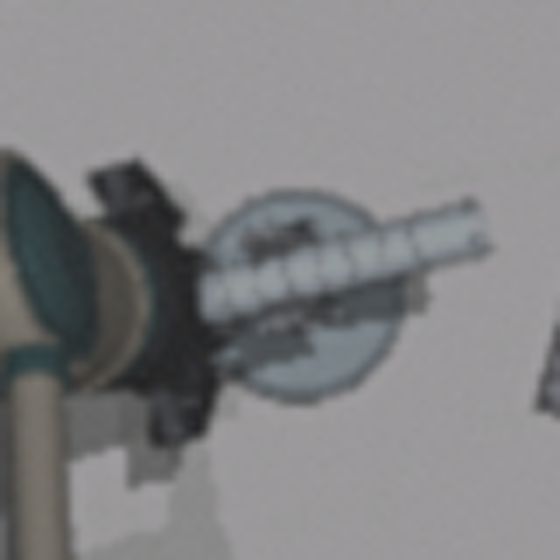

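Seated: the tube's top is 14 mm above the clip axis, it sits laterally centred, and both jaws rise beside it. Opening and backing out.

drive_tool(motion="0 0 0 0 0 0 60;0 0 0 0 0 0 75;0 0 0 0 0 0 75;0 0 0 0 0 -0.01 75;0 0 0 0 0 -0.02 75;0 0 0 0 0 -0.02 75;0 0 0 0 0 -0.02 75;0 0 0 0 0 -0.02 75")

```text
clock: 11.58
position: [0.5486, 0.0027, 0.1935]
ee_rot: [0.138, 0.62, 0.765, -0.106]
contact_force: [0.4, -0.1, 0.0]
width: 0.0643
```

```bash
python3 st.py;python3 - <<'E'
from h import *
from rig import get_image
print(get_state()["qpos"].round(2))
for n in("top",):
    im,d=get_image(n); np.savez(f"pics/{n}5.npz",p=im,d=d)
    u,v=proj(n,O)[0].astype(int); crop(im,u-40,v-40,u+40,v+40,7,f"pics/{n}5.png")
E
python3 tube.py pics/top5.npz .01
```

```text
tcp in clip [0.0015 0.0465 0.0739] force clip [ 0.3 -0.2 -0. ] 0.06426609542912315
turn err [ 0.44  0.02 -0.16]
[ 0.1   0.26  1.69 -0.38  1.18  0.04]
346 x rng -0.023237840137831575 0.024777900607565632 y min -0.09583807836793279
-0.1 47 mid x 0.0011 mean 0.0013 z top 0.013
-0.08 48 mid x 0.0015 mean 0.0009 z top 0.014
-0.06 49 mid x 0.0018 mean 0.0011 z top 0.0128
-0.04 46 mid x 0.0008 mean 0.0002 z top 0.0126
-0.02 86 mid x 0.0007 mean 0.0001 z top 0.0297
0.0 70 mid x 0.0008 mean 0.001 z top 0.0317
```

View pics/top5.png

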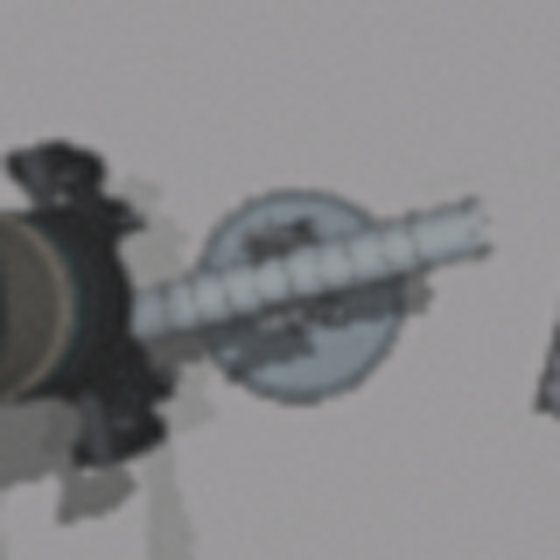

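The tube stays seated after release, with mid x about 1 mm and its top 13 mm above the axis. For the second grasp I'll tilt the tool 50° along the tube near the mouth, so the final upright pose stays easily reachable.

```bash
cat >> h.py <<'E'
O2=O+.0018*XC
t5=np.radians(50); Z2=-np.cos(t5)*ZC+np.sin(t5)*YC; X2=np.cross(XC,Z2); R2=mat(X2,XC,Z2)
G2=O2-.062*YC
E
python3 - <<'E'
from h import *
print(Z2,X2,G2)
plan(G2+Z2*(.019-.10),R2,8,85,7)
E
```

```text
[-0.10395585  0.4890738  -0.8660254 ] [-0.18005681  0.84710067  0.5       ] [ 0.5753738  -0.12161356  0.16120525]
from [0.5502 0.0035 0.1963] turn deg 50.0 dist 0.1717 per row 0.0215
0.1 7.1 0.0 -0.0212 -0.0001 0.0031 85;0.1 7.1 0.0 -0.0215 -0.0001 0.0004 85;0.1 7.1 0.0 -0.0213 -0.0001 -0.0023 85;0.1 7.1 0.0 -0.0209 -0.0001 -0.0049 85;0.1 7.1 0.0 -0.0201 -0.0001 -0.0075 85;0.1 7.1 0.0 -0.0190 -0.0001 -0.0099 85;0.1 7.1 0.0 -0.0177 -0.0001 -0.0122 85;0.0 0.0 0.0 -0.0160 -0.0002 -0.0143 85
```

drive_tool(motion="0 0 0 0 0 -0.02 85;0 7.1 0 -0.0212 0 0.0031 85;0 7.1 0 -0.0215 0 0.0004 85;0 7.1 0 -0.0213 0 -0.0023 85;0 7.1 0 -0.0209 0 -0.0049 85;0 7.1 0 -0.0201 0 -0.0075 85;0 7.1 0 -0.019 0 -0.01 85;0 7.1 0 -0.0177 0 -0.0122 85;0 0 0 -0.016 0 -0.0143 85")

```text
clock: 12.75
position: [0.5863, -0.1557, 0.253]
ee_rot: [-0.202, 0.6, 0.754, 0.176]
contact_force: [-0.1, 0.1, 0.1]
width: 0.0729
```

Run:
```python
from h import *
print(get_state()["qpos"].round(2))
plan(G2+Z2*(.019-.07),R2,3,85)
```

```text
[-0.6   0.49  1.24  0.39  1.8  -0.81]
from [ 0.5863 -0.1557  0.253 ] turn deg 1.8 dist 0.0488 per row 0.0163
0.3 -0.4 0.4 -0.0053 -0.0015 0.0153 85;0.3 -0.4 0.4 -0.0052 -0.0014 0.0154 85;0.3 -0.4 0.4 -0.0051 -0.0013 0.0154 85
```

drive_tool(motion="0.3 -0.4 0.4 -0.0053 -0.0015 0.0153 85;0.3 -0.4 0.4 -0.0052 -0.0014 0.0154 85;0.3 -0.4 0.4 -0.0051 -0.0013 0.0154 85;0 0 0 0 0 0 85")

```text
clock: 13.25
position: [0.579, -0.1449, 0.2006]
ee_rot: [-0.202, 0.608, 0.751, 0.16]
contact_force: [0.0, 0.1, -1.1]
width: 0.0724
```

Run:
```python
from h import *
from rig import get_image
for n in("top","scene"):
    im,d=get_image(n); np.savez(f"pics/{n}6.npz",p=im,d=d)
    u,v=proj(n,O)[0].astype(int); crop(im,u-40,v-40,u+40,v+40,7,f"pics/{n}6.png")
plan(G2+Z2*(.019),R2,5,85)
```

```text
from [ 0.58   -0.1457  0.2021] turn deg 0.3 dist 0.0667 per row 0.0133
-0.0 0.1 -0.0 0.0002 0.0001 0.0133 85;-0.0 0.1 -0.0 0.0002 0.0001 0.0133 85;-0.0 0.1 -0.0 0.0002 0.0001 0.0133 85;-0.0 0.1 -0.0 0.0002 0.0001 0.0133 85;-0.0 0.1 -0.0 0.0002 0.0001 0.0133 85
```

View pics/top6.png

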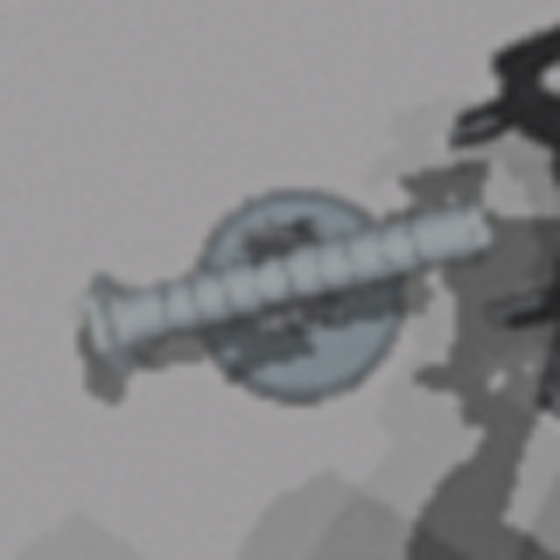

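View pics/scene6.png

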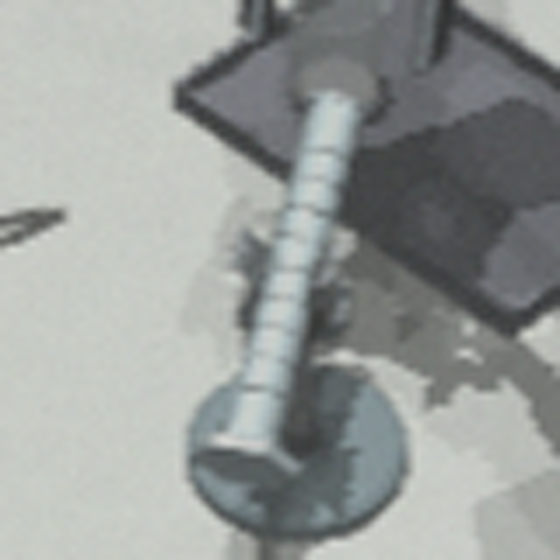

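The top view shows the fingertips at crop (480,125) and (520,310), straddling the mouth end at (485,225). The tube sits well in the clip. Advancing.

drive_tool(motion="0 0.1 0 0 0 0.0133 85;0 0.1 0 0 0 0.0133 85;0 0.1 0 0 0 0.0133 85;0 0.1 0 0 0 0.0133 85;0 0 0 0 0 0.0133 85;0 0 0 0 0 0 85")

```text
clock: 14.1
position: [0.5724, -0.1103, 0.1409]
ee_rot: [-0.203, 0.607, 0.751, 0.163]
contact_force: [-0.3, -1.0, -0.3]
width: 0.0726
```

Run:
```python
from h import *
print(get_state()["contact_force"].round(1))
plan(G2+Z2*(.019),R2,1,85)
```

```text
[-0.3 -1.  -0.3]
from [ 0.5724 -0.1103  0.1409] turn deg 0.2 dist 0.0044 per row 0.0044
-0.1 -0.1 0.0 -0.0000 0.0006 -0.0044 85
```

drive_tool(motion="0 0 0 0 0.0005 -0.004 85;0 0 0 0 0 0 40;0 0 0 0 0 0 0;0 0 0 0 0 0 0;0 0 0 0 0 0 0;0 0 0 0 0 0 0", newtons=100)

```text
clock: 14.85
position: [0.5744, -0.1133, 0.1458]
ee_rot: [-0.201, 0.608, 0.751, 0.163]
contact_force: [0.5, 0.2, -0.4]
width: 0.0236
```

Run:
```python
from h import *
s=get_state();print(s["width"],s["contact_force"].round(1),s["moment"].round(2))
plan(G2+Z2*(.019),R2,1,0)
print("zc in tool",rot().inv().apply(ZC))
```

```text
0.02361781159282029 [ 0.5  0.2 -0.4] [-0.23 -0.05 -0.05]
from [ 0.5744 -0.1133  0.1458] turn deg 0.1 dist 0.0017 per row 0.0017
0.0 -0.0 0.1 0.0005 -0.0008 0.0015 0
zc in tool [ 0.76624863  0.00086818 -0.6425436 ]
```

drive_tool(motion="0 0 0 0.006 0 -0.005 0;0 0 0 0.008 0 -0.0065 0;0 0 0 0.008 0 -0.0065 0")

```text
clock: 15.22
position: [0.5716, -0.1041, 0.1721]
ee_rot: [-0.201, 0.608, 0.751, 0.162]
contact_force: [0.4, -1.2, -0.6]
width: 0.0232
```

Run:
```python
from h import *
s=get_state();print(s["width"],s["contact_force"].round(1),((s["position"]-(G2+.0175*Z2))@np.c_[XC,YC,ZC]).round(4))
print(np.degrees((rot().inv()*R2).as_rotvec()).round(2))
```

```text
0.023208896999285092 [ 0.4 -1.2 -0.6] [-0.0001 -0.0003  0.0276]
[-0.13  0.08 -0.03]
```

drive_tool(motion="0 0 0 0.012 0 -0.01 0;0 0 0 0.015 0 -0.0125 0;0 0 0 0.015 0 -0.0125 0;0 0 0 0.015 0 -0.0125 0;0 0 0 0 0 0 0")

```text
clock: 15.85
position: [0.5666, -0.0754, 0.251]
ee_rot: [-0.199, 0.607, 0.752, 0.163]
contact_force: [1.0, 0.2, -0.4]
width: 0.0234
```

```bash
python3 - <<'E'
from h import *
from rig import get_image
for n in("top","scene"):
    im,d=get_image(n); np.savez(f"pics/{n}7.npz",p=im,d=d)
    u,v=proj(n,O)[0].astype(int); crop(im,u-50,v-50,u+50,v+50,6,f"pics/{n}7.png")
print(get_state()["position"],get_state()["qpos"].round(2))
E
python3 tube.py pics/top7.npz .1
```

```text
[ 0.56600865 -0.07583087  0.24901879] [-0.5   0.41  1.37  0.39  1.71 -0.73]
353 x rng -0.026038067058138888 0.028560502613992542 y min -0.09304871104001422
-0.1 28 mid x 0.0013 mean 0.0021 z top 0.1279
-0.08 74 mid x 0.0013 mean 0.0024 z top 0.1281
-0.06 87 mid x 0.0014 mean 0.0003 z top 0.1245
-0.04 56 mid x 0.0011 mean 0.0006 z top 0.1242
-0.02 51 mid x 0.0014 mean 0.0008 z top 0.1251
0.0 57 mid x 0.0009 mean -0.0001 z top 0.1246
```

View pics/top7.png

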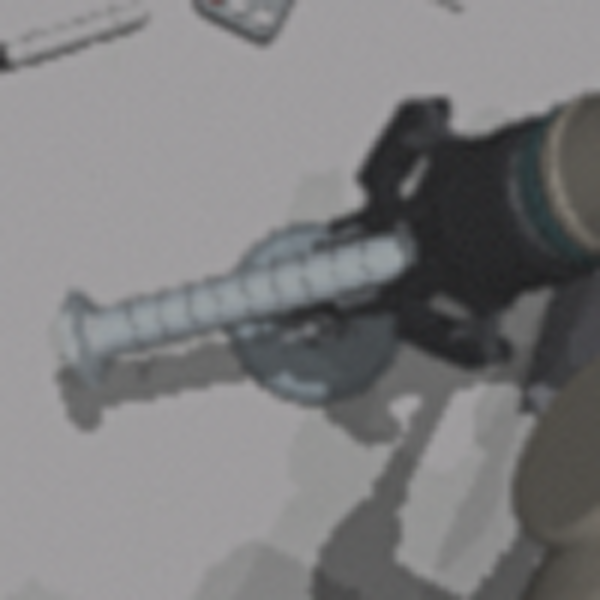

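View pics/scene7.png

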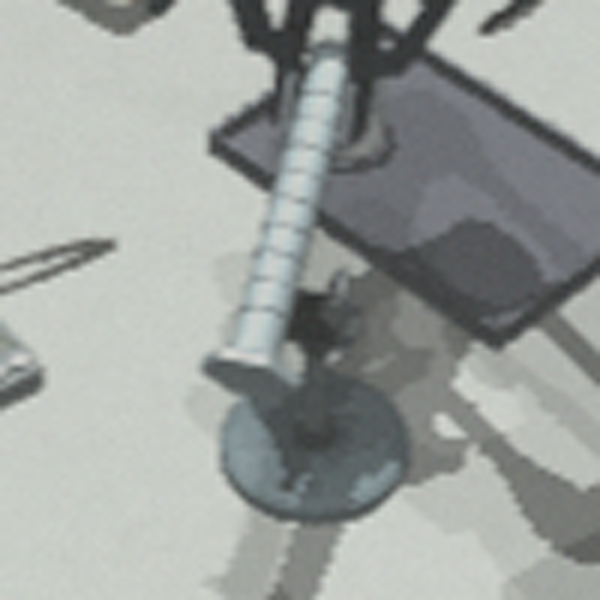

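The tube came out still aligned with the clip axis. The foot is free at scene crop (250,370) and the mouth is held at (325,60). Now working out the upright placing pose.

```bash
cat >> h.py <<'E'
def final(psi,foot):
    p=np.radians(psi);h=np.array([np.cos(p),np.sin(p),0]);x=np.array([-h[1],h[0],0])
    Rf=mat(np.array([0,0,-1.]),x,h)*(RC.inv()*R2)
    z3=Rf.apply([0,0,1.])
    return np.array(foot)+[0,0,.157]+.0175*z3,Rf
SPOT=np.array([.538,-.294,.004])
E
python3 - <<'E'
from h import *
from scipy.spatial.transform import Slerp
p,Rf=final(-50,SPOT+[0,0,.1]);print(p,Rf.apply([0,0,1]))
Rm=Slerp([0,1],R.concatenate([rot(),Rf]))(.3)
plan(np.array([.56,-.14,.35]),Rm,4,0)
E
```

```text
[ 0.54523058 -0.30261707  0.24759422] [ 0.41317591 -0.49240388 -0.76604444]
from [ 0.566  -0.0758  0.249 ] turn deg 22.4 dist 0.1198 per row 0.0299
-0.2 -5.1 -2.2 -0.0007 -0.0048 -0.0296 0;-0.2 -5.1 -2.2 -0.0032 -0.0048 -0.0294 0;-0.2 -5.1 -2.2 -0.0056 -0.0049 -0.0290 0;-0.2 -5.1 -2.2 -0.0080 -0.0050 -0.0284 0
```

drive_tool(motion="-0.2 -5.1 -2.2 0 -0.0048 -0.0296 0;-0.2 -5.1 -2.2 -0.0032 -0.0048 -0.0294 0;-0.2 -5.1 -2.2 -0.0056 -0.0049 -0.0290 0;-0.2 -5.1 -2.2 -0.008 -0.005 -0.0284 0")

```text
clock: 16.45
position: [0.5585, -0.1424, 0.3448]
ee_rot: [-0.051, 0.569, 0.818, 0.068]
contact_force: [-0.7, -0.7, -1.3]
width: 0.0236
```

Run:
```python
from h import *
print(get_state()["qpos"].round(2))
p,Rf=final(-50,SPOT+[0,0,.1])
plan(p,Rf,8,0,7)
```

```text
[-0.47  0.27  1.25  0.15  1.7  -0.81]
from [ 0.5585 -0.1424  0.3448] turn deg 52.5 dist 0.1879 per row 0.0235
-0.3 -6.9 -2.9 -0.0199 -0.0091 0.0086 0;-0.3 -6.9 -2.9 -0.0182 -0.0101 0.0108 0;-0.3 -6.9 -2.9 -0.0162 -0.0111 0.0128 0;-0.3 -6.9 -2.9 -0.0140 -0.0119 0.0146 0;-0.3 -6.9 -2.9 -0.0115 -0.0127 0.0160 0;-0.3 -6.9 -2.9 -0.0089 -0.0133 0.0172 0;-0.3 -6.9 -2.9 -0.0060 -0.0138 0.0180 0;0.0 0.0 0.0 -0.0031 -0.0141 0.0185 0
```

Run:
```python
from h import *
p,Rf=final(-50,SPOT+[0,0,.18])
plan(p,Rf,8,0,7)
```

```text
from [ 0.5585 -0.1424  0.3448] turn deg 52.5 dist 0.1617 per row 0.0202
-0.3 -6.9 -2.9 -0.0183 -0.0086 -0.0013 0;-0.3 -6.9 -2.9 -0.0178 -0.0095 0.0008 0;-0.3 -6.9 -2.9 -0.0171 -0.0104 0.0029 0;-0.3 -6.9 -2.9 -0.0161 -0.0113 0.0048 0;-0.3 -6.9 -2.9 -0.0148 -0.0121 0.0066 0;-0.3 -6.9 -2.9 -0.0133 -0.0129 0.0082 0;-0.3 -6.9 -2.9 -0.0115 -0.0135 0.0096 0;0.0 0.0 0.0 -0.0096 -0.0141 0.0108 0
```

drive_tool(motion="-0.3 -6.9 -2.9 -0.0183 -0.0086 -0.0013 0;-0.3 -6.9 -2.9 -0.0178 -0.0095 0.001 0;-0.3 -6.9 -2.9 -0.0171 -0.0104 0.0029 0;-0.3 -6.9 -2.9 -0.0161 -0.0113 0.0048 0;-0.3 -6.9 -2.9 -0.0148 -0.0121 0.0066 0;-0.3 -6.9 -2.9 -0.0133 -0.0129 0.0082 0;-0.3 -6.9 -2.9 -0.0115 -0.0135 0.0096 0;0 0 0 -0.0096 -0.0141 0.0108 0")

```text
clock: 17.45
position: [0.5407, -0.3054, 0.3193]
ee_rot: [0.311, 0.392, 0.852, -0.153]
contact_force: [0.1, 0.3, -0.6]
width: 0.0237
```

Run:
```python
from h import *
print(get_state()["qpos"].round(2))
p,Rf=final(-50,SPOT+[0,0,.06])
plan(p,Rf,6,0)
```

```text
[-0.47  0.02  1.82 -0.43  0.68 -0.93]
from [ 0.5407 -0.3054  0.3193] turn deg 1.2 dist 0.1118 per row 0.0186
-0.1 0.1 0.1 0.0120 0.0012 0.0142 0;-0.1 0.1 0.1 0.0120 0.0011 0.0142 0;-0.1 0.1 0.1 0.0119 0.0011 0.0143 0;-0.1 0.1 0.1 0.0119 0.0010 0.0143 0;-0.1 0.1 0.1 0.0119 0.0010 0.0143 0;-0.1 0.1 0.1 0.0119 0.0009 0.0143 0
```

drive_tool(motion="-0.1 0.1 0.1 0.012 0.001 0.0142 0;-0.1 0.1 0.1 0.012 0.001 0.0142 0;-0.1 0.1 0.1 0.012 0.001 0.0143 0;-0.1 0.1 0.1 0.012 0.001 0.0143 0;-0.1 0.1 0.1 0.012 0.001 0.0143 0;-0.1 0.1 0.1 0.012 0.001 0.0143 0;0 0 0 0 0 0 0")

```text
clock: 18.32
position: [0.5361, -0.3022, 0.1918]
ee_rot: [0.298, 0.4, 0.855, -0.145]
contact_force: [0.6, 0.5, -1.2]
width: 0.0233
```

Run:
```python
from h import *
from rig import get_image
print(get_state()["qpos"].round(2),get_state()["contact_force"].round(1))
p,Rf=final(-50,SPOT+[0,0,.02])
plan(p,Rf,3,0)
for n in("top","scene"):
    im,d=get_image(n); np.savez(f"pics/{n}8.npz",p=im,d=d)
    u,v=proj(n,SPOT)[0].astype(int); crop(im,u-50,v-50,u+50,v+50,6,f"pics/{n}8.png")
```

```text
[-0.48  0.14  2.02 -0.64  0.43 -0.66] [ 0.6  0.5 -1.2]
from [ 0.5361 -0.3022  0.1918] turn deg 1.5 dist 0.0259 per row 0.0086
-0.2 -0.5 0.0 0.0034 0.0023 0.0076 0;-0.2 -0.5 0.0 0.0035 0.0023 0.0076 0;-0.2 -0.5 0.0 0.0035 0.0023 0.0075 0
```

View pics/top8.png

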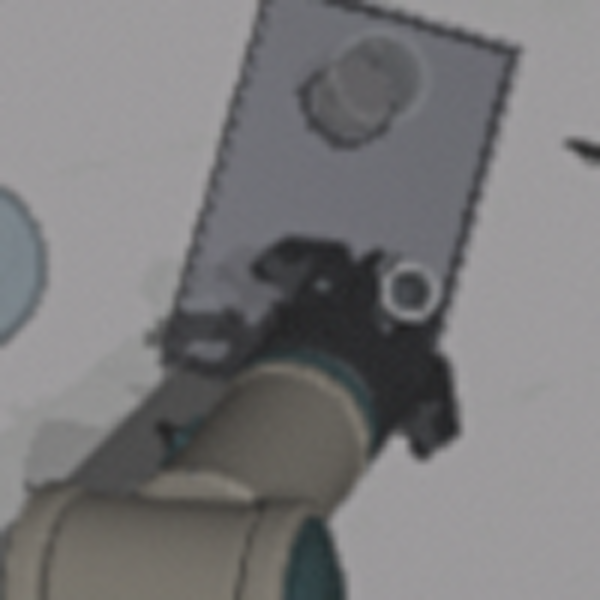

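View pics/scene8.png

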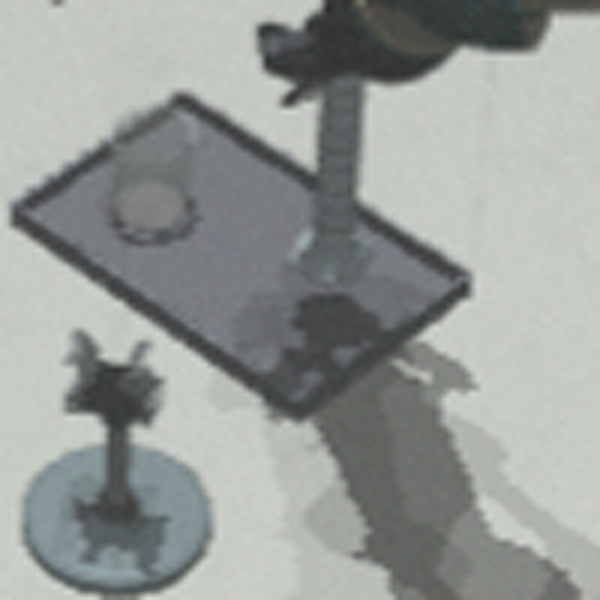

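Run:
```python
from h import *
a=np.load("pics/scene8.npz");C=cloud("scene",a["d"]).reshape(-1,3)
m=(np.hypot(C[:,0]-.535,C[:,1]+.296)<.03)&(C[:,2]>.06)&(C[:,2]<.135)
P=C[m];print(len(P),P.mean(0))
for lo in np.arange(.06,.14,.02):
    g=P[(P[:,2]>lo)&(P[:,2]<lo+.02)]
    if len(g): print(lo.round(2),len(g),((g.min(0)+g.max(0))/2).round(4),g.mean(0).round(4))
u,v=proj("top",SPOT)[0].astype(int)
print("mouth top",onz("top",[[u-50+410/6,v-50+290/6]],.235))
s=get_state();r=rot();G=s["position"]-.0175*r.apply([0,0,1]); ax=r.apply(R2.inv().apply(-YC));print("pred axis",ax.round(3),"G",G,"foot",G-.157*ax,"mouth",G+.033*ax)
F=C[(np.hypot(C[:,0]-.535,C[:,1]+.296)<.04)&(C[:,2]>.022)&(C[:,2]<.06)];print(len(F),F.min(0),F.max(0))
T=(np.array([F.min(0),F.max(0)]).mean(0)-SPOT);print(T)
```

```text
121 [ 0.5207457  -0.28632754  0.09546663]
0.06 40 [ 0.5246 -0.2927  0.0698] [ 0.5223 -0.2874  0.0687]
0.08 27 [ 0.5201 -0.289   0.0903] [ 0.5193 -0.2855  0.0902]
0.1 28 [ 0.5217 -0.287   0.1093] [ 0.5198 -0.2865  0.1088]
0.12 26 [ 0.5215 -0.2872  0.1277] [ 0.5209 -0.2853  0.1278]
mouth top [[ 0.52959569 -0.29554695  0.235     ]]
pred axis [ 0.018 -0.01   1.   ] G [ 0.53084005 -0.29427763  0.2082286 ] foot [ 0.52807786 -0.29269252  0.05126091] mouth [ 0.53142063 -0.29461081  0.24122181]
58 [ 0.50029328 -0.31168655  0.04609099] [ 0.54554524 -0.26770352  0.05998003]
[-0.01508074  0.00430496  0.04903551]
```

drive_tool(motion="-0.2 -0.5 0 0.0035 0.0023 0.0076 0;-0.2 -0.5 0 0.0035 0.0023 0.0076 0;-0.2 -0.5 0 0.0035 0.0023 0.0075 0;0 0 0 0 0 0 0")

```text
clock: 18.92
position: [0.5499, -0.305, 0.1753]
ee_rot: [0.318, 0.396, 0.849, -0.145]
contact_force: [-0.1, -0.4, -1.2]
width: 0.0235
```

```bash
cat > st2.py <<'E'
from h import *
s=get_state();r=rot();print(s["qpos"].round(2),s["contact_force"].round(1));G=s["position"]-.0175*r.apply([0,0,1]); ax=r.apply(R2.inv().apply(-YC));print("pred axis",ax.round(3),"foot",G-.157*ax, "down in tool",r.inv().apply([0,0,-1]).round(3))
E
python3 st2.py;python3 - <<'E'
from h import *
p,Rf=final(-50,SPOT+[0,0,.012]);plan(p,Rf,1,0)
E
```

```text
[-0.47  0.18  2.05 -0.84  0.35 -0.45] [-0.1 -0.4 -1.2]
pred axis [-0.014  0.009  1.   ] foot [ 0.5446266  -0.29771762  0.03153176] down in tool [ 0.655 -0.004  0.756]
from [ 0.5499 -0.305   0.1753] turn deg 1.0 dist 0.0165 per row 0.0165
0.3 0.9 -0.1 0.0139 -0.0021 0.0087 0
```

drive_tool(motion="0.2 0.5 0 0.006 -0.001 0.0055 0;0 0.3 0 0.006 -0.001 0.0055 0")

```text
clock: 19.18
position: [0.5483, -0.3053, 0.161]
ee_rot: [0.313, 0.398, 0.85, -0.144]
contact_force: [0.1, 0.6, -0.6]
width: 0.0234
```

```bash
python3 st2.py
```

```text
[-0.47  0.2   2.06 -0.88  0.33 -0.41] [ 0.1  0.6 -0.6]
pred axis [-0.006  0.002  1.   ] foot [ 0.5418922  -0.29695214  0.01731767] down in tool [ 0.647 -0.004  0.763]
```

Predicted foot height is 17 mm, so 13 mm remains. Continuing in small steps, watching the force.

drive_tool(motion="0 0.1 0 0.004 0 0.0046 0;0 0.1 0 0.0026 0 0.003 0")

```text
clock: 19.42
position: [0.5479, -0.3053, 0.15]
ee_rot: [0.311, 0.398, 0.851, -0.143]
contact_force: [0.1, 0.3, -0.8]
width: 0.0238
```

```bash
python3 st2.py
```

```text
[-0.48  0.21  2.08 -0.93  0.31 -0.35] [ 0.1  0.3 -0.8]
pred axis [-0.003 -0.001  1.   ] foot [ 0.54110056 -0.29645612  0.00635553] down in tool [ 0.643 -0.003  0.765]
```

drive_tool(motion="0 0 0 0.001 0 0.0011 0;0 0 0 0 0 0 0")

```text
clock: 19.68
position: [0.5477, -0.3052, 0.1478]
ee_rot: [0.311, 0.398, 0.851, -0.143]
contact_force: [-0.1, 0.1, -0.0]
width: 0.0233
```

```bash
python3 st2.py
```

```text
[-0.48  0.22  2.08 -0.94  0.31 -0.34] [-0.1  0.1 -0. ]
pred axis [-0.002 -0.002  1.   ] foot [ 0.54083964 -0.29631329  0.00418669] down in tool [ 0.643 -0.003  0.766]
```

drive_tool(motion="0 0 0 0.001 0 0.0011 0;0 0 0 0 0 0 0")

```text
clock: 19.92
position: [0.5483, -0.3054, 0.1472]
ee_rot: [0.311, 0.398, 0.851, -0.144]
contact_force: [0.3, 0.1, -0.6]
width: 0.0237
```

```bash
python3 st2.py
```

```text
[-0.48  0.22  2.08 -0.96  0.31 -0.32] [ 0.3  0.1 -0.6]
pred axis [-0.004 -0.001  1.   ] foot [ 0.54162253 -0.29670025  0.00358754] down in tool [ 0.644 -0.003  0.765]
```

drive_tool(motion="0 0 0 0.0013 0 0.0016 0;0 0 0 0 0 0 0")

```text
clock: 20.18
position: [0.5494, -0.3063, 0.1473]
ee_rot: [0.313, 0.397, 0.85, -0.144]
contact_force: [-0.4, -1.1, -0.8]
width: 0.0238
```

```bash
python3 st2.py
```

```text
[-0.48  0.22  2.08 -0.97  0.3  -0.31] [-0.4 -1.1 -0.8]
pred axis [-0.007  0.002  1.   ] foot [ 0.54317052 -0.2979614   0.00368036] down in tool [ 0.647 -0.004  0.762]
```

```bash
python3 - <<'E'
from h import *
from rig import get_image
for n in("top","scene"):
    im,d=get_image(n); np.savez(f"pics/{n}9.npz",p=im,d=d)
    u,v=proj(n,SPOT)[0].astype(int); crop(im,u-35,v-45,u+35,v+25,8,f"pics/{n}9.png")
a=np.load("pics/scene9.npz");C=cloud("scene",a["d"]).reshape(-1,3)
F=C[(np.hypot(C[:,0]-.54,C[:,1]+.293)<.045)&(C[:,2]<.06)]
print(np.histogram(F[:,2],np.arange(-.006,.06,.003)))
E
python3 st2.py
```

```text
(array([ 6, 34, 75, 69, 41, 23, 20,  9,  8,  4,  1,  4,  7,  6,  3,  0,  4,
        8,  1,  3,  5]), array([-0.006, -0.003,  0.   ,  0.003,  0.006,  0.009,  0.012,  0.015,
        0.018,  0.021,  0.024,  0.027,  0.03 ,  0.033,  0.036,  0.039,
        0.042,  0.045,  0.048,  0.051,  0.054,  0.057]))
[-0.48  0.22  2.08 -0.97  0.3  -0.31] [-0.3  0.2  1.6]
pred axis [-0.006  0.002  1.   ] foot [ 0.54322575 -0.29787868  0.00350262] down in tool [ 0.647 -0.004  0.762]
```

View pics/scene9.png

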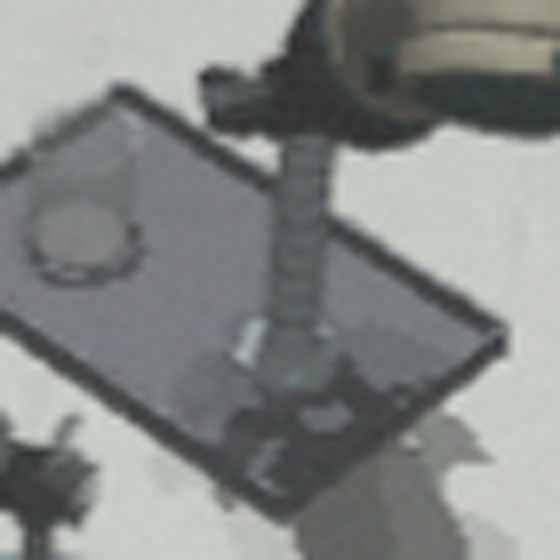

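View pics/top9.png

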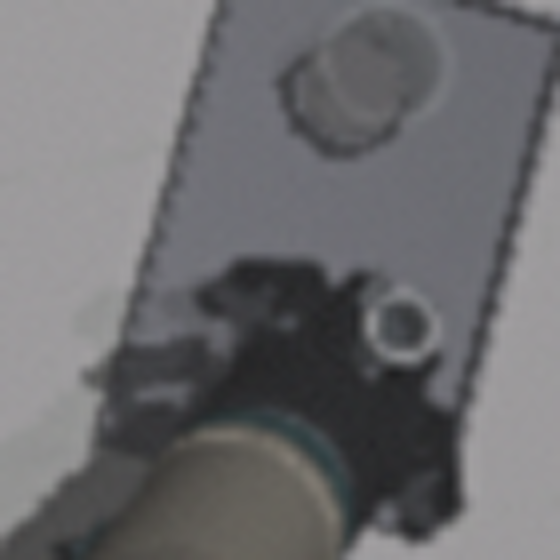

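drive_tool(motion="0 0.2 0 0.001 0 0.0023 0;0 0.2 0 0.0006 0 0.002 0;0 0 0 0 0 0 0")

```text
clock: 20.65
position: [0.5523, -0.3089, 0.1472]
ee_rot: [0.313, 0.397, 0.851, -0.144]
contact_force: [-0.2, -0.2, -0.4]
width: 0.0236
```

```bash
python3 st2.py
```

```text
[-0.48  0.22  2.08 -0.97  0.3  -0.32] [-0.2 -0.2 -0.4]
pred axis [-0.007  0.002  1.   ] foot [ 0.5460581  -0.3004768   0.00355389] down in tool [ 0.647 -0.005  0.762]
```

The zero rows reset the target and unload the contact, so I'll read the force at the end of a pressing row.

drive_tool(motion="0 0 0 0.0013 0 0.0015 0")

```text
clock: 20.78
position: [0.5533, -0.3096, 0.147]
ee_rot: [0.315, 0.396, 0.85, -0.144]
contact_force: [-2.1, 0.3, 13.0]
width: 0.0237
```

```bash
python3 st2.py
```

```text
[-0.48  0.23  2.08 -0.98  0.3  -0.3 ] [-2.1  0.3 13. ]
pred axis [-0.009  0.004  1.   ] foot [ 0.54741825 -0.30157485  0.00330599] down in tool [ 0.65  -0.005  0.76 ]
```

Contact confirmed at 13 N. Unloading, releasing and backing off along the fingers.

drive_tool(motion="0 0 0 0 0 0 0;0 0 0 0 0 0 45;0 0 0 0 0 0 70;0 0 0 0 0 0 85;0 0 0 0 0 0 85;0 0 0 0 0 0 85")

```text
clock: 21.52
position: [0.5528, -0.3092, 0.1453]
ee_rot: [0.314, 0.397, 0.851, -0.144]
contact_force: [0.6, -0.1, -0.2]
width: 0.0726
```

```bash
python3 st2.py
python3 - <<'E'
from h import *
from rig import get_image
for n in("top","scene"):
    im,d=get_image(n); np.savez(f"pics/{n}10.npz",p=im,d=d)
    u,v=proj(n,SPOT)[0].astype(int); crop(im,u-35,v-45,u+35,v+25,8,f"pics/{n}10.png")
E
```

```text
[-0.48  0.23  2.08 -0.98  0.3  -0.3 ] [ 0.6 -0.1 -0.2]
pred axis [-0.007  0.002  1.   ] foot [ 0.54657604 -0.3009266   0.00162972] down in tool [ 0.648 -0.004  0.762]
```

View pics/top10.png

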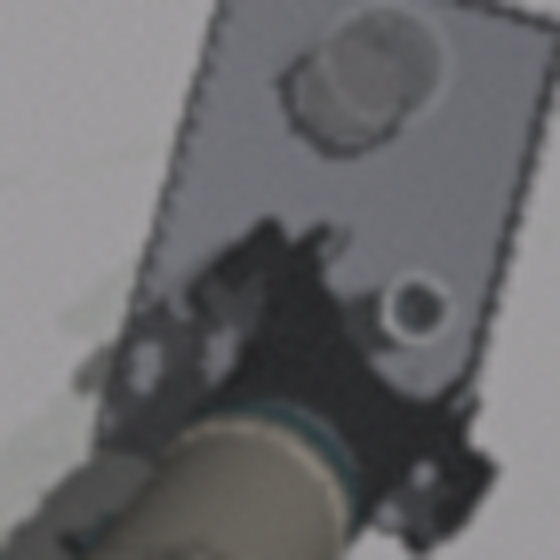

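drive_tool(motion="0 0 0 0 0 -0.01 85;0 0 0 0 0 -0.02 85;0 0 0 0 0 -0.02 85;0 0 0 0 0 -0.02 85;0 0 0 0 0 -0.02 85;0 0 0 0 0 -0.02 85;0 0 0 0 0 0 85")

```text
clock: 22.5
position: [0.5049, -0.2534, 0.2312]
ee_rot: [0.313, 0.397, 0.851, -0.144]
contact_force: [0.3, -0.1, 0.1]
width: 0.0726
```

Run:
```python
from h import *
from rig import get_image
s=get_state();print(s["qpos"].round(2),s["contact_force"].round(1),s["qd"].round(3),s["position"])
for n in("top","scene"):
    im,d=get_image(n); np.savez(f"pics/{n}11.npz",p=im,d=d)
    u,v=proj(n,SPOT)[0].astype(int); crop(im,u-110,v-70,u+60,v+50,4,f"pics/{n}11.png")
    C=cloud(n,d).reshape(-1,3)
    m=(np.hypot(C[:,0]-.546,C[:,1]+.30)<.035)&(C[:,2]>.04)&(C[:,2]<.21)
    P=C[m]; print(n,len(P),"zmax",P[:,2].max())
    for lo in (.04,.08,.12,.16):
        g=P[(P[:,2]>lo)&(P[:,2]<lo+.04)]
        if len(g)>3: print(lo,len(g),((g.min(0)+g.max(0))/2).round(4),g.mean(0).round(4))
    g=P[P[:,2]>.185]; print("mouth",len(g),((g.min(0)+g.max(0))/2).round(4) if len(g) else "")
```

```text
[-0.4   0.02  2.05 -0.65  0.5  -0.62] [ 0.3 -0.1  0.1] [-0.007  0.021  0.008 -0.002 -0.    -0.   ] [ 0.50492413 -0.25336838  0.23124361]
top 150 zmax 0.19732431345661028
0.04 20 [ 0.5466 -0.296   0.0585] [ 0.5456 -0.2938  0.0589]
0.08 23 [ 0.5484 -0.2953  0.1006] [ 0.5463 -0.2938  0.1001]
0.12 27 [ 0.5478 -0.2998  0.1406] [ 0.5461 -0.2941  0.1416]
0.16 80 [ 0.5492 -0.304   0.1789] [ 0.5488 -0.3044  0.1783]
mouth 35 [ 0.5497 -0.304   0.1913]
scene 194 zmax 0.18944036605451386
0.04 60 [ 0.5422 -0.299   0.0599] [ 0.5399 -0.2964  0.0605]
0.08 57 [ 0.5414 -0.2979  0.1001] [ 0.5393 -0.2957  0.1017]
0.12 60 [ 0.5427 -0.2953  0.14  ] [ 0.5399 -0.2958  0.1404]
0.16 17 [ 0.5401 -0.2962  0.1749] [ 0.5391 -0.2947  0.1682]
mouth 2 [ 0.5407 -0.2953  0.1873]
```

View pics/top11.png

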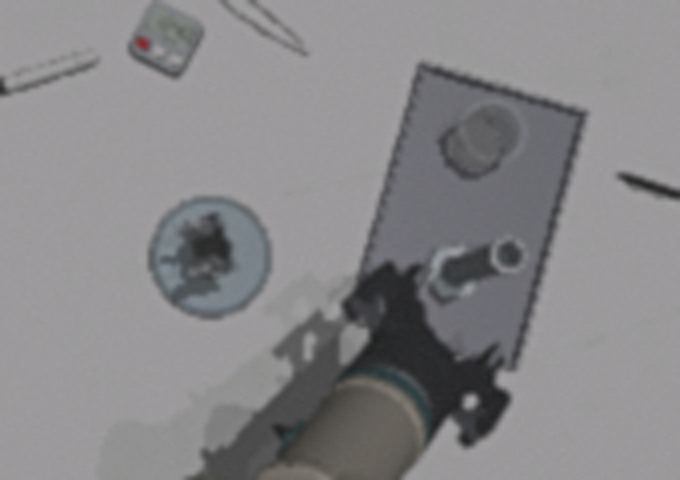

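View pics/scene11.png

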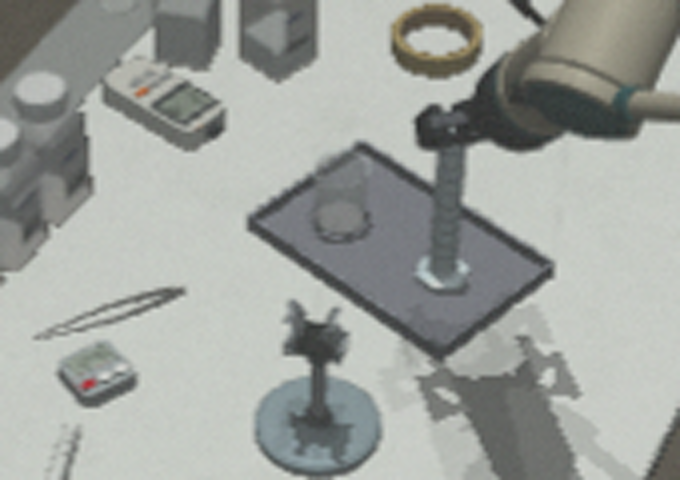

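Both views show the tall cylinder upright on its foot in the empty half (top mouth at crop (507,254), foot at (450,270)). The beaker is standing as before. I'll back off a little more and check the short cylinder.

drive_tool(motion="0 0 0 0 0 -0.03 85;0 0 0 0 0 -0.03 85;0 0 0 0 0 0 85;0 0 0 0 0 0 85;0 0 0 0 0 0 85")

```text
clock: 23.22
position: [0.4789, -0.2253, 0.27]
ee_rot: [0.307, 0.398, 0.852, -0.145]
contact_force: [0.4, 0.6, -0.4]
width: 0.0728
```

Run:
```python
from h import *
from rig import get_image,sign_off
d0=np.load("pics/top0.npz");im,d=get_image("top")
C0=cloud("top",d0["d"]).reshape(-1,3);C=cloud("top",d).reshape(-1,3)
def f(C):
    m=(C[:,0]>.5)&(C[:,0]<.6)&(C[:,1]>.2)&(C[:,1]<.4)&(C[:,2]>.105)&(C[:,2]<.3);return C[m].mean(0).round(4)
print("short before/after",f(C0),f(C))
def b(C):
    m=(np.hypot(C[:,0]-.66,C[:,1]+.34)<.05)&(C[:,2]>.03)&(C[:,2]<.1);return m.sum(),C[m].mean(0).round(4)
print("beaker",b(C0),b(C))
g0=d0["p"][150:190,395:435].astype(int);g1=im[150:190,395:435].astype(int);print("beaker img diff",np.abs(g0-g1).mean())
m=(np.hypot(C[:,0]-.546,C[:,1]+.30)<.035)&(C[:,2]>.185)&(C[:,2]<.21);print("mouth",C[m].mean(0).round(4))
s=get_state();print(s["contact_force"].round(1),s["clock"])
print(sign_off())
```

```text
short before/after [0.5433 0.2939 0.1499] [0.5434 0.2941 0.1499]
beaker (np.int64(131), array([ 0.6703, -0.332 ,  0.0574])) (np.int64(132), array([ 0.6696, -0.3315,  0.0572]))
beaker img diff 1.5654166666666667
mouth [ 0.5495 -0.3047  0.1917]
[-0.8  0.2 -0. ] 23.275
the job is handed in; nothing more can be done
None
```

I moved the tall cylinder from its peg to the clip and on to the tray, and handed the job in at about 23 s of the 61 s allowed. The hand-in reports no verdict.

**What I did**
- I lifted it about 100 mm off the peg along its lean.
- I snapped it into the clip: the force rose to about 14 N, then dropped as it went in. I let go and backed off; the picture after showed it still seated within about 1–2 mm.
- I took it again about 62 mm towards the mouth from its middle, pulled it out, turned it mouth up and lowered it to a light contact of about 13 N. Then I opened the gripper and backed away.

**Last checks**
- **Tall cylinder:** it stands upright with its mouth at about 0.19 m. The foot is about 11 mm from the middle of the empty half.
- **Short cylinder and beaker:** both moved less than 1 mm between the first and last pictures.
- **Robot:** it is clear of everything, with no measurable contact force.

**What disagreed**
- The two cameras differed by about 5 mm in x throughout. I used their mean, which the position of the gripper in the pictures supported.
- While I was probing for the tray floor, the foot slid a few millimetres across it.

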